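Prop the stamp box and ink the size stamp

ROBOT

A 6-joint arm with a two-finger parallel gripper is mounted at the origin on a cart in front of the work surface, level with it; the furniture and walls round the work are solid. World frame = base frame: x ahead of the robot, y to its left, z up, the work surface at z = 0. Lengths are in m, angles in rad, forces in N, time in s.
With the tool pointing down it reaches from about 0.35 to 1 m from the base axis. Payload 7.1 kg.
Tool frame: the origin (TCP) lies midway between the tips of the shut fingers; the grasp point (between the pads) lies 19 mm behind it; x points along the fingers, y is the direction in which the jaws open and shut, and the axes are right-handed (so a half turn about x gives the same grasp; the last joint's range is limited). The gripper opens to 85 mm and grips with 20 to 120 N. Pads are 22 mm wide; open, the fingers measure 114 mm over their backs; the gripper's body (76 mm by 85 mm) begins 54 mm behind the grasp point. The pads swing forward as they close: fully open they stand 13 mm farther back than shut.
Start: joints at [1.294, 0.423, 1.63, -0, 1.089, -0.019], TCP at [0.159, 0.604, 0.231] pointing down, gripper open.
Joint ranges: [-3, 3], [-0.9, 2.11], [0.09, 2.58], [-1.31, 4.45], [0.11, 2.69], [-2.54, 2.54]. Speed limits (rad/s): [2.39, 2.39, 3.01, 3.14, 3.14, 3.14].

INTERFACE

Orientations are given as a unit quaternion [x, y, z, w].
In Python, from cell import get_state, read_camera, camera_info, robot, boxes_of, pinpoint gives the robot as it stands.
- The arm moves only by the tool jog_arm, never from a script. Its argument "commands" is a list of rows, each a list of 5 numbers: the closure, from 0 (fully open) to 1 (shut), then the shift along the tool's x, y, z as a fraction of full scale, then the turn about the tool's x as a fraction of full scale. In form: [[grip, x, y, z, yaw], ...]. A call has 1 to 12 rows; each row shifts and turns the commanded pose from where the row before left it, along the tool's axes as they then stand; what a row does not reach is not made up. Full scale, the value 1, is 0.04 m for a shift and 4 degrees for a turn. A row lasts 1/8 s, in which the tool goes at most 62.5 mm and 10.7 degrees, less where a joint would pass 70% of its speed; a pose out of reach is approached as far as the arm can. A call with a number of a shift or a turn outside -1 to 1 is refused whole. A call with a gripper value outside its range is refused whole. The fingers move at their own pace and stop on an object; "force" is the grip in N (left out, the last holds). Time passes only in rows, so rows that do not move let the fingers close. It gives the time, the measured TCP pose, the force and the opening at its end, in the units of the state.
- get_state(): the state, without advancing time (a new reading comes with each control period).
- read_camera(name): name is "side" or "top" or "wrist"; returns the picture (400x640x3 uint8, blue, green, red); there is no depth.
- camera_info(name): a dict with "camera_matrix" (3x3 intrinsics, pixels), "world_to_cam" (4x4, takes a point from world to camera coordinates). Camera axes: x right, y down, z forward; pixel columns grow to the right and rows downward; lengths in m; the calibration is good to about 2 mm. A picture is of the moment at which its call begins: read the wrist's pose just before it. camera_info takes no time and is no camera call; for the wrist camera it gives the pose at the moment of the call.
- robot.sign_off(): hands the job in, once; it reports no verdict.
Trained networks look in the newest picture that a camera, given by its name, has taken for a name from the list of things; names that differ only in an ending like _2 or _b are one class to them, and where a whole thing is asked for, a point or a joint stands for the part that bears it (a point fixed in the world has none). Each returns a list of dicts, best first, with "confidence" (0 to 1); they miss things now and then, are a little off and sometimes report something else, mostly with a low value. They report only what shows in the picture. A call takes as long as a camera call. They do not tell look-alikes from the thing itself.
- boxes_of(camera, label): "extent" ([centre column, centre row, width, height] in pixels, round what is visible of it).
- pinpoint(camera, label): "location" ([column, row] in pixels: a listed point, or the origin of a listed thing).
The state is a dict: "time": time; "joints": joint angles; "joint_vel": joint speeds; "joint_torque": joint torques, N m; "ee_pos": TCP position; "eef_rot": TCP orientation; "force": force on the tool from outside, world axes, zero at the start; "wrist_torque": the same for the moment, N m; "gripper_width": opening from 0.0 (shut) to 1.0 (fully open).
Only numpy, scipy, OpenCV 4.12 (cv2) and the standard library are available. Lean on these libraries where they do the work, as an engineer would, in place of code of your own. Each camera call takes 0.05 s, during which the arm holds its last target. There are 200 camera calls.

TASK

The size stamp is kept out of the leather dust in the grey steel box, whose sprung lid shuts by itself. Lift the lid by its front lip with the wooden stay and leave the stay standing under it, its foot in the channel on the box's front rim, so that it alone holds the lid open; then take the stamp out and stand it upright on the middle of the open ink pad's face. Leave the lid propped for putting the stamp back, the thread spool standing in the box, and the awl and the marker lying where they are.

Things in the scene. Friction and masses are not known exactly. Their poses are not given: they have to be found in the camera images.
- stamp_box: fixed grey sheet-steel box on four legs, 205 deep (x) x 270 wide (y) x 157 high, turned by up to 0.2 rad. Origin: on the table under its centre; x to its back, y to its left, z up; front (-x) towards the robot. Inner floor at z = 50; side walls' inner faces at y = -132 and 132, front wall's outer face at x = -102.5. Hinge pin of its lid along y at x = 95, z = 155.
- box_lid (a joint): lid angle, rad: 0 shut, grows as the front edge rises, stop at 1.45. Springs and weight shut it: 2 to 4 N up at the lip starts it, 4 to 8 N at half its depth when half open. Flat sheet, 272 wide, underside 2 mm under the pin's axis, reaching 225 mm forward of the pin. Across its underside a stop strip, 8 deep, 230 long, front face 96 mm from the pin, keeps the stay from sliding in farther.
- lid_lip (a point): on the middle of the lid's rolled front edge, at underside height (153 above the table when shut, 222 mm forward of the pin); the lip stands 27 mm out beyond the box's front wall, free underneath
- channel_mid (a point): middle of the floor of the steel channel that runs along y on the front rim, 139 above the table. Channel 24 wide inside, x = -98.5 to -74.5 in the box frame; front lip 10 high, back lip 5 high. The stay may stand anywhere along it: foot here, top end under the lid just in front of the stop strip, leaning back about 50 degrees from vertical; the lid is then 1.0 to 1.15 open
- lid_stay: loose hardwood stick, 177 long (x) x 30 wide (y) x 16 thick (z), both ends rounded (8 mm radius about y) and alike, 50 g. Lies flat on the table. Origin: centre of its underside
- stay_end_a (a point): centre of the stay's rounded +x end (80.5 mm along x from the middle, 8 mm above the underside)
- stay_end_b (a point): centre of the stay's rounded -x end
- size_stamp: loose rubber size stamp, 30 x 40 base block 17 high, turned wooden handle on top, widest (24 mm) about 50 mm up, whole height 65, about 60 g. Stands upright on the box's floor, in the left or in the right half; the spool stands in the other half. Origin: centre of its underside, z up
- thread_spool: loose spool of thread, 48 diameter x 65 high, standing on the box's floor. Origin: centre of its underside, z up
- ink_pad: fixed tin ink pad, 62 (x) x 106 (y), its flat face 12 mm above the table; open, its lid standing up 64 mm along the far (+x) long side. Origin: centre of its underside, z up, at table height
- pad_face (a point): centre of the ink pad's face
- awl: loose awl with turned handle, 135 long, lying on the table right of the box. Origin: centre of its underside
- marker: loose marker pen, 135 long, 16 thick, lying on the table left of the box. Origin: centre of its underside
There are look-alikes about, which are no part of the job. What is shaped like the ink_pad but green or purple is not meant.

How it is judged:
On the way, in this order (a step that is already met when the one before it is completed fails the run):
1. the stay alone holds the lid open: its foot is in the channel, the lid is more than 0.8 rad open, the robot touches neither stay nor box nor lid (value of joint box_lid above 0.8 rad and contact force between lid_stay and stamp_box above 1 N and ((x of stay_end_a in the frame of stamp_box between -0.099 and -0.074 m and z of stay_end_a in the frame of stamp_box between 0.138 and 0.153 m) or (x of stay_end_b in the frame of stamp_box between -0.099 and -0.074 m and z of stay_end_b in the frame of stamp_box between 0.138 and 0.153 m)) and contact force between each of the arm, the fingers and lid_stay below 0.1 N and contact force between each of the arm, the fingers and stamp_box below 0.1 N), for 0.3 s.
2. the stamp is lifted clear of the box while the lid stays propped (z of size_stamp in the frame of stamp_box above 0.15 m and value of joint box_lid above 0.8 rad), for 0.1 s.
At the end, for the whole second after the job is handed in: The stamp stands upright (0.1 rad), at rest, on the ink pad's face, its centre within 20 mm of the face's centre across and 35 mm along the pad; the lid is over 0.8 rad open on the stay, one end of which sits in the channel; the thread spool stands in the box (x of size_stamp in the frame of ink_pad between -0.02 and 0.02 m and y of size_stamp in the frame of ink_pad between -0.035 and 0.035 m and z of size_stamp in the frame of ink_pad between 0.009 and 0.015 m and angle between size_stamp's own z axis and vertical below 0.1 rad and linear speed of size_stamp below 0.02 m/s and value of joint box_lid above 0.8 rad and contact force between lid_stay and stamp_box above 1 N and ((x of stay_end_a in the frame of stamp_box between -0.099 and -0.074 m and z of stay_end_a in the frame of stamp_box between 0.138 and 0.153 m) or (x of stay_end_b in the frame of stamp_box between -0.099 and -0.074 m and z of stay_end_b in the frame of stamp_box between 0.138 and 0.153 m)) and angle between thread_spool's own z axis and vertical below 0.2 rad and z of thread_spool in the frame of stamp_box below 0.06 m); the robot touches nothing.
It fails at once if the thread spool is tipped over or lifted out of the box (angle between thread_spool's own z axis and vertical above 0.5 rad or z of thread_spool in the frame of stamp_box above 0.11 m).
It fails at once if the awl or the marker is moved by more than 40 mm (distance of any of awl, marker from where it was at the start of the episode above 0.04 m).
It also fails if it takes over 72 s, if anything falls off the work surface, if the arm or the gripper's body presses on something with over 40 N, if the wrist force passes 120 N, or if a joint passes its speed limit or range.

## Working session

There is one attempt and no reset: what is moved stays moved. The work goes in short steps, Python scripts to look and compute and a tool call to move; the robot and the scene stay as the last step left them, time stands still between calls to the robot, and variables do not carry over. Pictures are saved under pics/ and viewed, about 8 in all and at most 12, crops included, and the job is handed in when it is done.

Besides the shell and the picture viewer there is one more tool, called after "Emit:" by a JSON object that holds its "fn" and its "kwargs", one argument or row to a line. jog_arm: Moves the arm, as the interface text tells. Its arguments: {"type":"object","properties":{"commands":{"type":"array"},"force":{"type":"number"}},"required":["commands"]}

```bash
ls; mkdir -p pics; cat > h.py <<'E'
import numpy as np, cv2
from cell import get_state, read_camera, camera_info, robot, boxes_of, pinpoint
from scipy.spatial.transform import Rotation as R
def ray(cam,px):
    ci=camera_info(cam);K=np.array(ci["camera_matrix"]);T=np.array(ci["world_to_cam"])
    d=T[:3,:3].T@np.linalg.solve(K,[px[0],px[1],1.]);c=-T[:3,:3].T@T[:3,3]
    return c,d
def onz(cam,px,z):
    c,d=ray(cam,px);return c+d*(z-c[2])/d[2]
def tri(c1,p1,c2,p2):
    a,u=ray(c1,p1);b,v=ray(c2,p2);u=u/np.linalg.norm(u);v=v/np.linalg.norm(v)
    s=np.linalg.lstsq(np.c_[u,-v],b-a,rcond=None)[0]
    return (a+u*s[0]+b+v*s[1])/2,np.linalg.norm(a+u*s[0]-b-v*s[1])
def proj(cam,p):
    ci=camera_info(cam);K=np.array(ci["camera_matrix"]);T=np.array(ci["world_to_cam"])
    q=K@(T[:3,:3]@np.asarray(p)+T[:3,3]);return q[:2]/q[2]
E
python3 - <<'E'
from h import *
np.set_printoptions(precision=3,suppress=True)
ims=[]
for c in("top","side"):
    im=read_camera(c);ims.append(im);cv2.imwrite(f"pics/{c}0.png",im)
    for l in("stamp_box","lid_stay","stay_end_a","stay_end_b","lid_lip","channel_mid","ink_pad","pad_face","awl","marker","size_stamp","thread_spool"):
        print(c,l,[(np.round(d["location"]),round(d["confidence"],2)) for d in pinpoint(c,l)[:4]])
    print(camera_info(c))
s=get_state();print(s)
E
```

```text
pics
top stamp_box []
top lid_stay [(array([413., 224.]), 0.88)]
top stay_end_a [(array([426., 202.]), 0.73), (array([408., 254.]), 0.67)]
top stay_end_b [(array([426., 202.]), 0.73), (array([408., 254.]), 0.67)]
top lid_lip [(array([348., 211.]), 0.64), (array([418., 226.]), 0.51), (array([342., 202.]), 0.35)]
top channel_mid [(array([343., 202.]), 0.76), (array([349., 212.]), 0.44)]
top ink_pad [(array([274., 274.]), 0.88), (array([258., 216.]), 0.61), (array([207., 213.]), 0.56)]
top pad_face [(array([205., 210.]), 0.89), (array([259., 214.]), 0.81), (array([275., 278.]), 0.8), (array([406., 256.]), 0.73)]
top awl [(array([415., 176.]), 0.73)]
top marker [(array([226., 174.]), 0.68)]
top size_stamp []
top thread_spool []
{'camera_matrix': array([[372.567,   0.   , 311.253],
       [  0.   , 372.567, 199.845],
       [  0.   ,   0.   ,   1.   ]]), 'world_to_cam': array([[-0.033, -0.999,  0.001,  0.046],
       [-0.977,  0.032, -0.21 ,  0.561],
       [ 0.21 , -0.008, -0.978,  1.032],
       [ 0.   ,  0.   ,  0.   ,  1.   ]])}
side stamp_box [(array([357., 232.]), 0.79), (array([337
[... 742 characters left out ...]
  [  0.   , 435.496, 200.47 ],
       [  0.   ,   0.   ,   1.   ]]), 'world_to_cam': array([[ 0.827, -0.562, -0.016, -0.433],
       [-0.329, -0.461, -0.824,  0.277],
       [ 0.456,  0.686, -0.566,  1.136],
       [ 0.   ,  0.   ,  0.   ,  1.   ]])}
{'time': 1.3, 'joints': array([ 1.294,  0.423,  1.63 ,  0.   ,  1.089, -0.019]), 'joint_vel': array([ 0.   , -0.001, -0.001,  0.001,  0.001,  0.001]), 'joint_torque': array([ -0.001, -55.734, -28.213,  -0.   ,   0.001,  -0.   ]), 'ee_pos': array([0.159, 0.604, 0.231]), 'eef_rot': array([ 0.091,  0.701, -0.091,  0.701]), 'force': array([-0.399,  0.14 , -0.449]), 'wrist_torque': array([ 0.021, -0.028,  0.014]), 'gripper_width': 0.9980415075043951}
```

View pics/top0.png

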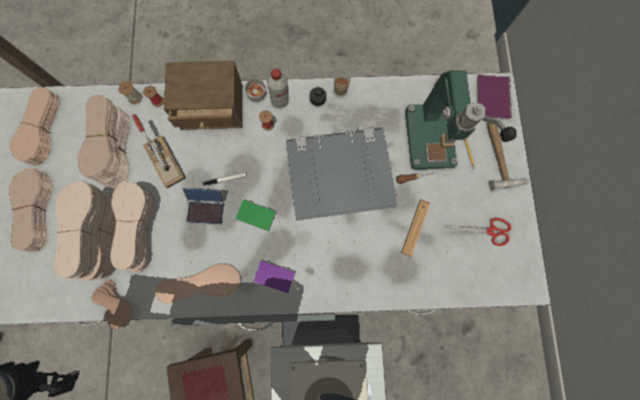

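View pics/side0.png

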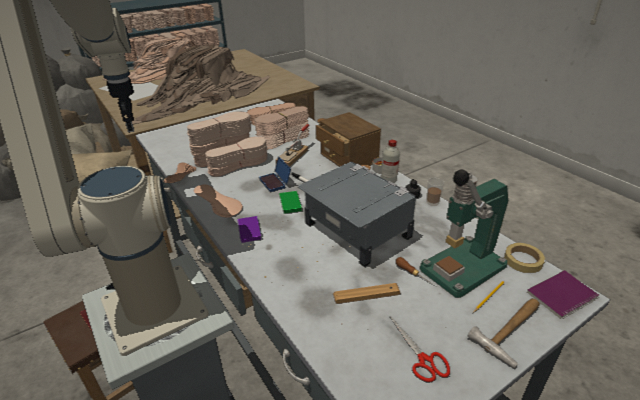

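```bash
python3 - <<'E'
from h import *
np.set_printoptions(precision=4,suppress=True)
print("stay ends",onz("top",[426,202],.008),onz("top",[408,254],.008),"side",onz("side",[338,295],.008),onz("side",[394,291],.008))
print("lip",onz("top",[348,211],.153),onz("side",[327,208],.153),tri("top",[348,211],"side",[327,208]))
print("chan",onz("top",[343,202],.139),onz("side",[336,203],.139))
for p in([205,210],[259,214],[275,278]):print("pad",onz("top",p,.012))
for p in([250,229],[275,178],[293,198]):print("padside",onz("side",p,.012))
print("awl",onz("top",[415,176],0),"marker",onz("top",[226,174],0))
print(R.from_quat(get_state()["eef_rot"]).as_matrix())
E
```

```text
stay ends [ 0.5551 -0.3245  0.008 ] [ 0.399  -0.2553  0.008 ] side [ 0.4108 -0.2472  0.008 ] [ 0.5411 -0.3212  0.008 ]
lip [ 0.5089 -0.068   0.153 ] [ 0.498  -0.0734  0.153 ] (array([ 0.5066, -0.067 ,  0.1469]), np.float64(0.007283657918934228))
chan [ 0.5366 -0.0573  0.139 ] [ 0.5449 -0.0518  0.139 ]
pad [0.5518 0.3516 0.012 ]
pad [0.534  0.1874 0.012 ]
pad [0.3422 0.1413 0.012 ]
padside [0.3457 0.1371 0.012 ]
padside [0.5622 0.3618 0.012 ]
padside [0.5479 0.2078 0.012 ]
awl [ 0.641  -0.3007  0.    ] marker [0.6671 0.2921 0.    ]
[[-0.      0.255   0.9669]
 [ 0.      0.9669 -0.255 ]
 [-1.      0.     -0.    ]]
```

Both views agree. The box is at about (300–395, 130–215) in the top view. The stay runs from (426,202) to (408,254), and the open dark ink pad is at (205,210). The green and purple ones have no lid. Next is the box yaw and a hover over the stay.

```bash
cat >> h.py <<'E'
def plan(tgt,ang=None):
    """ang: wanted world angle (deg) of tool y. prints yaw units then shift units (after the yaw)"""
    s=get_state();p=s["ee_pos"];M=R.from_quat(s["eef_rot"]).as_matrix()
    a0=np.degrees(np.arctan2(M[1,1],M[0,1]))
    a=a0 if ang is None else ang
    da=(a-a0+180)%360-180
    Mz=R.from_euler('z',da,degrees=True).as_matrix()@M
    d=Mz.T@(np.asarray(tgt)-p)/.04
    print("t",s["time"],"tcp",np.round(p,4),"ang",round(a0,2),"yawunits",round(-da/4,2),"shift",np.round(d,2),"tilt",np.round(M[:,0],3))
E
python3 - <<'E'
from h import *
np.set_printoptions(precision=4,suppress=True)
c=[onz("top",p,.156) for p in([296,218],[397,208],[287,139],[380,128])]
print(c); d=c[0]-c[1];print(np.degrees(np.arctan2(-d[0],d[1])),np.linalg.norm(d))
d=c[2]-c[3];print(np.degrees(np.arctan2(-d[0],d[1])))
plan([.42,-.05,.25],66)
plan([.42,-.265,.2],66)
E
```

```text
[array([0.4941, 0.0704, 0.156 ]), array([ 0.5121, -0.1982,  0.156 ]), array([0.7158, 0.0898, 0.156 ]), array([ 0.7398, -0.1694,  0.156 ])]
3.8315186584131604 0.26919925511302734
5.276734507480032
t 1.3 tcp [0.1593 0.6043 0.2313] ang 75.23 yawunits 2.31 shift [ -0.47 -12.29  12.61] tilt [-0.  0. -1.]
t 1.3 tcp [0.1593 0.6043 0.2313] ang 75.23 yawunits 2.31 shift [  0.78 -17.2   14.79] tilt [-0.  0. -1.]
```

Emit:
{"fn": "jog_arm", "kwargs": {
  "commands": [
    [0,-0.1,0,0.5,1],
    [0,-0.1,-0.3,0.8,1],
    [0,-0.1,-0.4,0.8,0.31],
    [0,0,-0.5,0.8,0],
    [0,0,-0.6,0.8,0],
    [0,0,-0.6,0.8,0],
    [0,0,-0.6,0.8,0],
    [0,0,-0.6,0.8,0],
    [0,0,-0.7,0.8,0],
    [0,0,-0.8,0.8,0],
    [0,0,-0.8,0.8,0],
    [0,0,-0.8,0.8,0]
  ]
}}

```text
time: 2.8
ee_pos: [0.3943, 0.2127, 0.2436]
eef_rot: [0.147, 0.691, -0.147, 0.692]
force: [0.4, 0.3, 0.7]
gripper_width: 1.0
```

Emit:
{"fn": "jog_arm", "kwargs": {
  "commands": [
    [0,0,-0.9,0.7,0],
    [0,0,-0.9,0.7,0],
    [0,0,-0.9,0.7,0],
    [0,0,-0.9,0.7,0],
    [0,0,-0.9,0.7,0],
    [0,0,-0.9,0.7,0],
    [0,0,-0.9,0.7,0],
    [0,0.2,-0.9,0.5,0],
    [0,0.2,-0.9,0.3,0],
    [0,0.2,-0.9,0.2,0],
    [0,0.2,-0.7,0.2,0],
    [0,0,0,0,0]
  ]
}}

```text
time: 4.3
ee_pos: [0.4583, -0.241, 0.2109]
eef_rot: [0.148, 0.692, -0.148, 0.691]
force: [0.5, 0.7, -0.2]
gripper_width: 1.003
```

```bash
python3 - <<'E'
from h import *
np.set_printoptions(precision=4,suppress=True)
im=read_camera("wrist");cv2.imwrite("pics/w1.png",im)
for l in("lid_stay","stay_end_a","lid_lip","channel_mid"):
    for d in pinpoint("wrist",l)[:3]: print(l,np.round(d["location"]),round(d["confidence"],2),onz("wrist",d["location"],.008 if "stay" in l else .15))
T=np.linalg.inv(camera_info("wrist")["world_to_cam"]);print(T)
plan([.42,-.265,.2],66)
E
```

```text
lid_stay [297. 201.] 0.93 [ 0.4779 -0.2812  0.008 ]
stay_end_a [297. 258.] 0.68 [ 0.5535 -0.3167  0.008 ]
stay_end_a [291. 138.] 0.61 [ 0.4027 -0.2535  0.008 ]
lid_lip [568. 177.] 0.6 [ 0.5072 -0.0593  0.15  ]
channel_mid [567. 214.] 0.74 [ 0.5373 -0.0649  0.15  ]
channel_mid [300. 260.] 0.44 [ 0.4889 -0.271   0.15  ]
[[ 0.406   0.8737  0.2681  0.3907]
 [ 0.9139 -0.3878 -0.1202 -0.2087]
 [-0.001   0.2938 -0.9559  0.3545]
 [ 0.      0.      0.      1.    ]]
t 4.55 tcp [ 0.4591 -0.2388  0.2116] ang 66.05 yawunits 0.01 shift [ 0.29 -0.99 -0.63] tilt [ 0.  0. -1.]
```

View pics/w1.png

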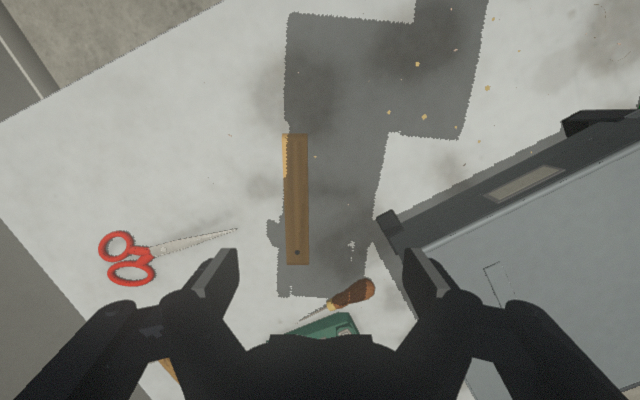

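```bash
python3 - <<'E'
from h import *
plan([.426,-.264,.002],67.3)
E
```

```text
t 4.55 tcp [ 0.4591 -0.2388  0.2116] ang 66.05 yawunits -0.31 shift [ 5.24 -0.9  -0.52] tilt [ 0.  0. -1.]
```

Emit:
{"fn": "jog_arm", "kwargs": {
  "commands": [
    [0.35,0.5,-0.5,-0.3,-0.31],
    [0.35,0.8,-0.4,-0.22,0],
    [0.35,0.9,0,0,0],
    [0.35,0.9,0,0,0],
    [0.35,0.8,0,0,0],
    [0.35,0.6,0,0,0],
    [0.35,0.5,0,0,0],
    [0.35,0.24,0,0,0],
    [0.35,0,0,0,0],
    [1,0,0,0,0],
    [1,0,0,0,0],
    [1,0,0,0,0]
  ],
  "force": 40
}}

```text
time: 6.05
ee_pos: [0.426, -0.2647, 0.0027]
eef_rot: [0.139, 0.693, -0.14, 0.694]
force: [-0.7, 1.3, 6.5]
gripper_width: 0.338
```

Emit:
{"fn": "jog_arm", "kwargs": {
  "commands": [
    [1,0,0,0,0],
    [1,0,0,0,0],
    [1,0,0,0,0],
    [1,-0.1,0,0,0]
  ],
  "force": 80
}}

```text
time: 6.55
ee_pos: [0.4255, -0.2645, 0.0062]
eef_rot: [0.14, 0.693, -0.14, 0.693]
force: [0.0, 0.0, -0.8]
gripper_width: 0.327
```

```bash
python3 - <<'E'
from h import *
im=read_camera("wrist");cv2.imwrite("pics/w2.png",im)
for d in pinpoint("wrist","stay_end_a")[:3]: print(np.round(d["location"]),round(d["confidence"],2),onz("wrist",d["location"],.012))
s=get_state();print(s["gripper_width"],s["force"]);
plan([.5,-.06,.22],95)
E
```

```text
[317. 213.] 0.97 [ 0.40194632 -0.25704496  0.012     ]
0.32514470500385184 [-0.74768566 -0.61471253 -0.01869365]
t 6.65 tcp [ 0.4256 -0.2646  0.0063] ang 67.23 yawunits -6.94 shift [-5.34  4.93  2.3 ] tilt [ 0.001 -0.001 -1.   ]
```

View pics/w2.png

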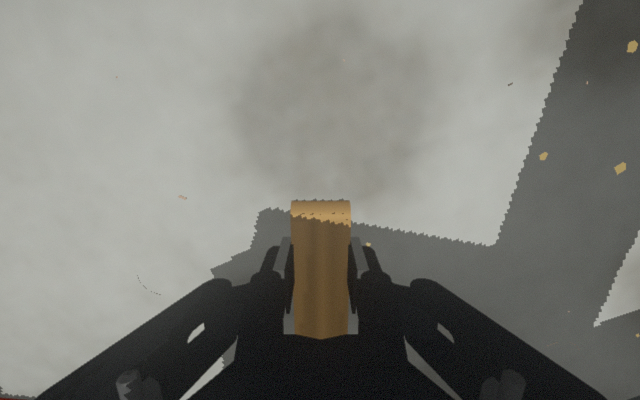

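```bash
python3 - <<'E'
from h import *
plan([.425,-.07,.215],95.2)
E
```

```text
t 6.65 tcp [ 0.4256 -0.2646  0.0063] ang 67.23 yawunits -6.99 shift [-5.22  4.85  0.43] tilt [ 0.001 -0.001 -1.   ]
```

Emit:
{"fn": "jog_arm", "kwargs": {
  "commands": [
    [1,-0.4,0,0,0],
    [1,-0.8,0,0,0],
    [1,-0.9,0,0,0],
    [1,-0.9,0,0,0],
    [1,-0.8,0,0,-1],
    [1,-0.8,0,0,-1],
    [1,-0.4,0,0,-1],
    [1,-0.2,0,0,-1],
    [1,0,0,0,-1],
    [1,0,0,0,-1],
    [1,0,0,0,-1],
    [1,0,0,0,0]
  ]
}}

```text
time: 8.15
ee_pos: [0.4252, -0.2643, 0.2144]
eef_rot: [-0.032, 0.706, 0.032, 0.707]
force: [0.3, -0.4, -0.8]
gripper_width: 0.326
```

```bash
python3 - <<'E'
from h import *
plan([.425,-.07,.215],95.2)
E
```

```text
t 8.15 tcp [ 0.4252 -0.2643  0.2144] ang 95.19 yawunits -0.0 shift [-0.02  4.84  0.44] tilt [ 0. -0. -1.]
```

Emit:
{"fn": "jog_arm", "kwargs": {
  "commands": [
    [1,0,0.5,0.2,0],
    [1,0,0.8,0.24,0],
    [1,0,0.8,0,0],
    [1,0,0.8,0,0],
    [1,0,0.8,0,0],
    [1,0,0.7,0,0],
    [1,0,0.44,0,0],
    [1,0,0,0,0]
  ]
}}

```text
time: 9.15
ee_pos: [0.425, -0.0693, 0.2141]
eef_rot: [-0.033, 0.706, 0.032, 0.706]
force: [-0.3, -0.3, -0.2]
gripper_width: 0.327
```

```bash
python3 - <<'E'
from h import *
np.set_printoptions(precision=4,suppress=True)
a=read_camera("side");
for l in("stay_end_a","lid_lip"): print([(np.round(d["location"]),round(d["confidence"],2)) for d in pinpoint("side",l)[:3]])
b=read_camera("wrist")
for l in("stay_end_a","lid_lip","channel_mid"): print([(np.round(d["location"]),round(d["confidence"],2),onz("wrist",d["location"],.153)) for d in pinpoint("wrist",l)[:3]])
cv2.imwrite("pics/c3.png",np.hstack([cv2.resize(a[100:340,180:500],(400,300)),cv2.resize(b,(400,300))]))
print(onz("side",[0,0],.2)) ;plan([.425,-.07,.215],95.2)
E
```

```text
[(array([344., 180.]), 0.96), (array([294., 198.]), 0.68), (array([416., 274.]), 0.49)]
[(array([324., 204.]), 0.94)]
[(array([318., 216.]), 0.91, array([ 0.4276, -0.0723,  0.153 ]))]
[]
[]
[-0.0743  4.0851  0.2   ]
t 9.5 tcp [ 0.4254 -0.0706  0.2137] ang 95.17 yawunits -0.01 shift [-0.03  0.01 -0.01] tilt [-0. -0. -1.]
```

View pics/c3.png

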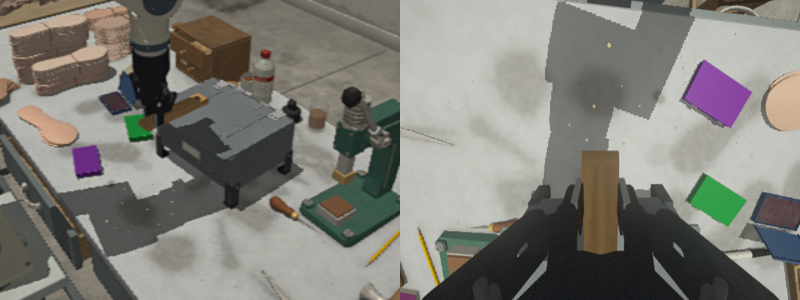

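Emit:
{"fn": "jog_arm", "kwargs": {
  "commands": [
    [1,0.5,0,0,0],
    [1,0.5,0,0,0],
    [1,0.2,0,0,0],
    [1,0.2,0,0,0],
    [1,0.2,0,0,0],
    [1,0.2,0,0,0],
    [1,0.2,0,0,0],
    [1,0.2,0,0,0]
  ],
  "force": 20
}}

```text
time: 10.5
ee_pos: [0.4265, -0.0703, 0.1265]
eef_rot: [-0.032, 0.705, 0.032, 0.707]
force: [-4.8, -0.8, 7.7]
gripper_width: 0.327
```

Emit:
{"fn": "jog_arm", "kwargs": {
  "commands": [
    [1,0.2,0,0,0],
    [1,0.2,0,0,0],
    [1,0.2,0,0,0],
    [1,0.13,0,0,0],
    [1,0,0,0,0]
  ]
}}

```text
time: 11.12
ee_pos: [0.4263, -0.0704, 0.097]
eef_rot: [-0.032, 0.706, 0.032, 0.707]
force: [-3.7, -1.2, 5.5]
gripper_width: 0.332
```

```bash
python3 - <<'E'
from h import *
np.set_printoptions(precision=4,suppress=True)
a=read_camera("side");
q=[d for d in pinpoint("side","stay_end_a")[:3]]
# intersect rays with box mid plane through TCP containing box x axis
s=get_state();p=s["ee_pos"];n=np.array([-np.sin(.0908),np.cos(.0908),0])
for d in q:
    c,v=ray("side",d["location"]);P=c+v*((p-c)@n)/(v@n);print(np.round(d["location"]),round(d["confidence"],2),P,P-p)
cv2.imwrite("pics/s4.png",cv2.resize(a[80:330,220:500],(784,700))[:600])
plan([.425,-.07,.0965],95.2);print(s["gripper_width"])
E
```

```text
[338. 190.] 0.96 [ 0.5457 -0.0595  0.1873] [0.1195 0.0109 0.0902]
[304. 233.] 0.66 [ 0.4186 -0.0711  0.0983] [-0.0076 -0.0007  0.0011]
t 11.225 tcp [ 0.4262 -0.0704  0.0972] ang 95.21 yawunits 0.0 shift [ 0.02  0.01 -0.03] tilt [ 0.002 -0.001 -1.   ]
0.32656599785612034
```

View pics/s4.png

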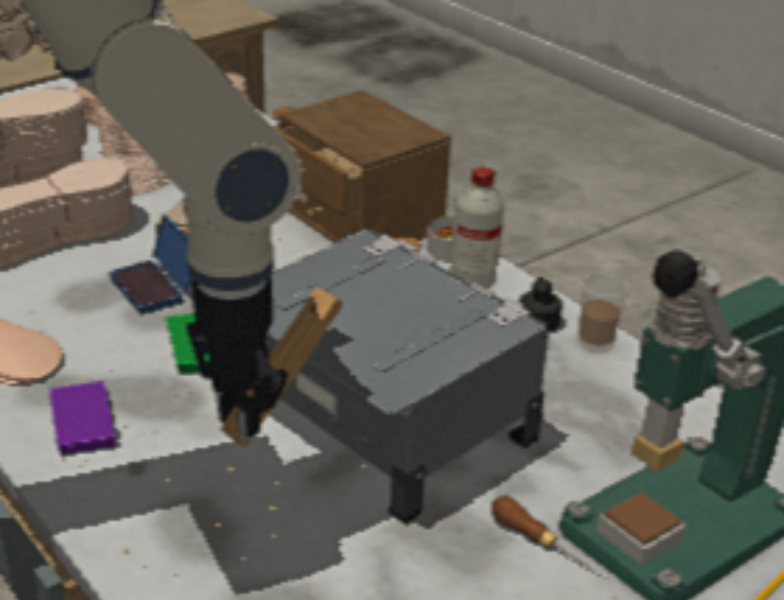

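Emit:
{"fn": "jog_arm", "kwargs": {
  "commands": [
    [1,0.13,0,0,0],
    [1,0,0,0,0],
    [1,-0.5,0,0,0],
    [1,0,0,-0.4,0],
    [1,0,0,-0.5,0],
    [1,0,0,-0.45,0],
    [1,0,0,0,0]
  ]
}}

```text
time: 12.1
ee_pos: [0.3696, -0.0749, 0.111]
eef_rot: [-0.032, 0.707, 0.032, 0.706]
force: [0.3, -0.8, 0.1]
gripper_width: 0.33
```

Emit:
{"fn": "jog_arm", "kwargs": {
  "commands": [
    [1,0.4,0,0,0],
    [1,0.5,0,0,0],
    [1,0.5,0,0,0],
    [1,0.5,0,0,0],
    [1,0,0,0,0]
  ],
  "force": 120
}}

```text
time: 12.72
ee_pos: [0.3713, -0.0749, 0.0343]
eef_rot: [-0.032, 0.707, 0.032, 0.706]
force: [0.2, 0.7, 0.3]
gripper_width: 0.308
```

```bash
python3 - <<'E'
from h import *
np.set_printoptions(precision=4,suppress=True)
a=read_camera("side");
s=get_state();p=s["ee_pos"];n=np.array([-np.sin(.0908),np.cos(.0908),0])
for l in("stay_end_a","lid_lip"):
  for d in pinpoint("side",l)[:3]:
    c,v=ray("side",d["location"]);P=c+v*((p-c)@n)/(v@n);print(l,np.round(d["location"]),round(d["confidence"],2),P,P-p)
a2=read_camera("top")
for l in("stay_end_a","lid_lip"):
  for d in pinpoint("top",l)[:3]:
    c,v=ray("top",d["location"]);P=c+v*((p-c)@n)/(v@n);print(l,np.round(d["location"]),round(d["confidence"],2),P,P-p)
cv2.imwrite("pics/s5.png",np.hstack([cv2.resize(a[150:310,240:400],(400,400)),cv2.resize(a2[110:270,260:420],(400,400))]))
plan([.425,-.07,.0965],95.2);print(s["gripper_width"],s["force"])
E
```

```text
stay_end_a [322. 214.] 0.82 [ 0.487  -0.0644  0.131 ] [0.1154 0.0105 0.096 ]
stay_end_a [287. 257.] 0.66 [ 0.3584 -0.0761  0.0426] [-0.0133 -0.0012  0.0076]
lid_lip [327. 207.] 0.65 [ 0.5039 -0.0629  0.1494] [0.1322 0.012  0.1144]
stay_end_a [349. 221.] 0.71 [ 0.4763 -0.0654  0.193 ] [0.1047 0.0095 0.158 ]
lid_lip [344. 212.] 0.66 [ 0.5124 -0.0621  0.1134] [0.1408 0.0128 0.0785]
lid_lip [204. 210.] 0.6 [ 0.2485 -0.0862  1.5598] [-0.1231 -0.0112  1.5248]
t 13.025 tcp [ 0.3721 -0.0751  0.036 ] ang 95.23 yawunits 0.01 shift [-1.51  0.01  1.33] tilt [ 0.001 -0.    -1.   ]
0.3122021393926739 [ 0.1075  0.6328 -0.3152]
```

View pics/s5.png

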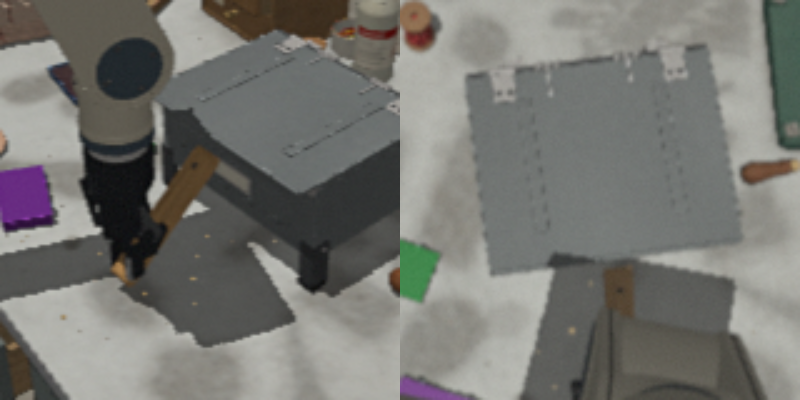

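Emit:
{"fn": "jog_arm", "kwargs": {
  "commands": [
    [1,0,0,0.45,0],
    [1,0,0,0.45,0],
    [1,-0.2,0,0,0],
    [1,-0.2,0,0,0],
    [1,-0.2,0,0.05,0],
    [1,-0.2,0,0.05,0],
    [1,0,0,0,0]
  ]
}}

```text
time: 13.9
ee_pos: [0.4125, -0.0714, 0.068]
eef_rot: [-0.033, 0.706, 0.032, 0.707]
force: [-1.6, 0.1, -3.2]
gripper_width: 0.309
```

```bash
python3 - <<'E'
from h import *
np.set_printoptions(precision=4,suppress=True)
a=read_camera("side");
s=get_state();p=s["ee_pos"];n=np.array([-np.sin(.0908),np.cos(.0908),0])
for l in("stay_end_a","lid_lip"):
  for d in pinpoint("side",l)[:3]:
    c,v=ray("side",d["location"]);P=c+v*((p-c)@n)/(v@n);print(l,np.round(d["location"]),round(d["confidence"],2),P,P-p)
cv2.imwrite("pics/s6.png",cv2.resize(a[130:310,240:480],(800,600)))
plan([.425,-.07,.0965],95.2);print(s["gripper_width"],s["force"],s["wrist_torque"])
E
```

```text
stay_end_a [332. 198.] 0.94 [ 0.5254 -0.061   0.1704] [0.1134 0.0103 0.1027]
stay_end_a [301. 242.] 0.75 [ 0.4089 -0.0717  0.0698] [-0.0032 -0.0003  0.0021]
lid_lip [326. 196.] 0.72 [ 0.5016 -0.0632  0.1851] [0.0895 0.0082 0.1173]
t 14.05 tcp [ 0.4116 -0.0713  0.0673] ang 95.23 yawunits 0.01 shift [-0.73  0.    0.34] tilt [ 0. -0. -1.]
0.3139628855743466 [-0.721  -0.1476 -3.4601] [-0.0385  0.3742  0.0053]
```

View pics/s6.png

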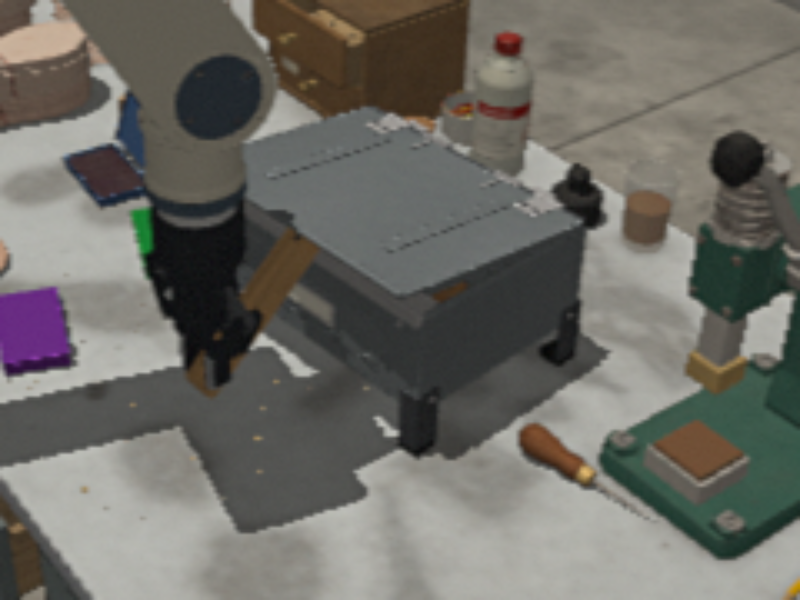

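Emit:
{"fn": "jog_arm", "kwargs": {
  "commands": [
    [1,-0.3,0,0.08,0],
    [1,-0.33,0,0.1,0],
    [1,-0.28,0,0.2,0],
    [1,-0.28,0,0.2,0],
    [1,-0.28,0,0.2,0],
    [1,-0.2,0,0.28,0],
    [1,-0.2,0,0.28,0],
    [1,-0.18,0,0.27,0],
    [1,0,0,0,0]
  ]
}}

```text
time: 15.18
ee_pos: [0.4768, -0.0655, 0.1498]
eef_rot: [-0.032, 0.706, 0.032, 0.707]
force: [-3.5, -0.9, -2.3]
gripper_width: 0.311
```

```bash
cat > m.py <<'E'
from h import *
np.set_printoptions(precision=4,suppress=True)
a=read_camera("side");cv2.imwrite("pics/latest_side.png",a)
s=get_state();p=s["ee_pos"];n=np.array([-np.sin(.0908),np.cos(.0908),0])
for l in("stay_end_a","lid_lip","size_stamp","thread_spool"):
  for d in pinpoint("side",l)[:3]:
    c,v=ray("side",d["location"]);P=c+v*((p-c)@n)/(v@n);print(l,np.round(d["location"]),round(d["confidence"],2),P,P-p,"z50",onz("side",d["location"],.05))
print(s["time"],p,s["gripper_width"],s["force"],s["wrist_torque"])
E
python3 m.py
```

```text
stay_end_a [320. 210.] 0.96 [ 0.4782 -0.0652  0.1477] [ 0.0025  0.0002 -0.0016] z50 [0.5528 0.048  0.05  ]
stay_end_a [352. 164.] 0.94 [ 0.5975 -0.0543  0.2535] [0.1217 0.0111 0.1042] z50 [0.8191 0.2257 0.05  ]
lid_lip [340. 155.] 0.66 [ 0.5509 -0.0586  0.298 ] [0.0752 0.0068 0.1487] z50 [0.8219 0.3076 0.05  ]
size_stamp [380. 221.] 0.48 [ 0.7342 -0.0419 -0.0167] [ 0.2585  0.0235 -0.166 ] z50 [ 0.6735 -0.1065  0.05  ]
thread_spool [348. 206.] 0.71 [ 0.5884 -0.0551  0.1123] [ 0.1126  0.0103 -0.037 ] z50 [0.6428 0.0145 0.05  ]
thread_spool [378. 220.] 0.64 [ 0.7222 -0.043  -0.0078] [ 0.2464  0.0224 -0.1571] z50 [ 0.6698 -0.0995  0.05  ]
15.225 [ 0.4757 -0.0654  0.1493] 0.3112736319785755 [-4.2578 -0.5232 -2.8991] [-0.1153  0.5587 -0.024 ]
```

Emit:
{"fn": "jog_arm", "kwargs": {
  "commands": [
    [1,-0.12,0,0.3,0],
    [1,-0.12,0,0.3,0],
    [1,-0.1,0,0.25,0],
    [1,-0.1,0,0.25,0],
    [1,-0.08,0,0.25,0],
    [1,-0.05,0,0.2,0],
    [1,-0.05,0,0.2,0],
    [1,0,0,0,0]
  ]
}}

```text
time: 16.42
ee_pos: [0.5462, -0.059, 0.1745]
eef_rot: [-0.032, 0.706, 0.032, 0.707]
force: [-5.3, -1.7, -0.9]
gripper_width: 0.312
```

```bash
python3 m.py; python3 - <<'E'
from h import *
a=cv2.imread("pics/latest_side.png")
b=read_camera("wrist")
for l in("stay_end_a","channel_mid","size_stamp","thread_spool"):
  for d in pinpoint("wrist",l)[:3]: print(l,np.round(d["location"]),round(d["confidence"],2),onz("wrist",d["location"],.139 if "ch" in l else .05))
cv2.imwrite("pics/c7.png",np.hstack([cv2.resize(a[120:300,260:440],(500,500)),cv2.resize(b[:,220:420],(250,500))]))
E
```

```text
stay_end_a [338. 195.] 0.74 [ 0.5455 -0.059   0.17  ] [ 0.      0.     -0.0042] z50 [0.6516 0.0855 0.05  ]
stay_end_a [366. 149.] 0.71 [ 0.6493 -0.0496  0.282 ] [0.1038 0.0094 0.1077] z50 [0.935  0.2871 0.05  ]
lid_lip [362. 126.] 0.59 [ 0.6315 -0.0512  0.3606] [0.086  0.0078 0.1863] z50 [1.0626 0.4687 0.05  ]
size_stamp [360. 230.] 0.55 [ 0.6427 -0.0502 -0.0063] [ 0.0972  0.0088 -0.1806] z50 [ 0.5967 -0.1048  0.05  ]
size_stamp [378. 223.] 0.43 [ 0.725  -0.0427 -0.0192] [ 0.1795  0.0163 -0.1935] z50 [ 0.6629 -0.1095  0.05  ]
thread_spool [350. 204.] 0.82 [ 0.5948 -0.0545  0.1152] [ 0.0493  0.0045 -0.059 ] z50 [0.6525 0.0187 0.05  ]
16.475 [ 0.5455 -0.059   0.1742] 0.3126122051041455 [-5.9205 -1.8556 -1.5043] [-0.0637  0.415  -0.0565]
stay_end_a [318. 244.] 0.88 [ 0.60153676 -0.05648211  0.05      ]
channel_mid [319. 229.] 0.75 [ 0.54672005 -0.05996989  0.139     ]
```

View pics/c7.png

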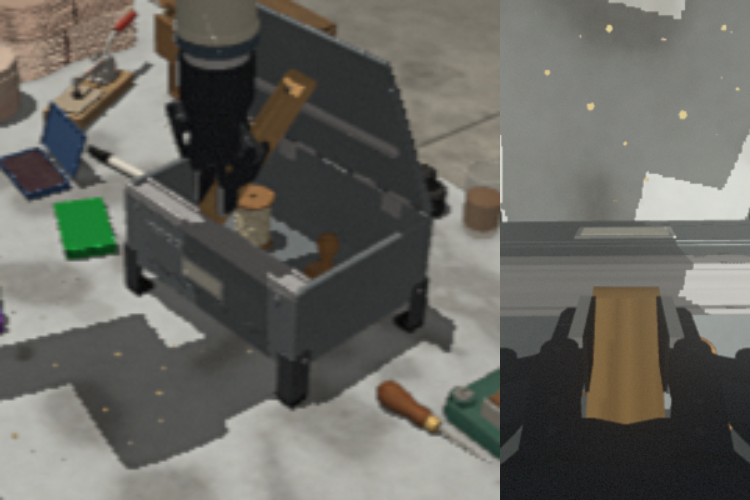

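Emit:
{"fn": "jog_arm", "kwargs": {
  "commands": [
    [1,-0.05,0.2,0.1,0],
    [1,0,0.25,0.1,0],
    [1,0,0.25,0.1,0],
    [1,0,0.25,0,0],
    [1,0,0.25,0,0],
    [1,0,0.05,0,0],
    [1,0,0,0,0]
  ]
}}

```text
time: 17.8
ee_pos: [0.5521, -0.0082, 0.1759]
eef_rot: [-0.032, 0.707, 0.032, 0.706]
force: [-5.4, -2.2, -1.5]
gripper_width: 0.312
```

```bash
python3 m.py; python3 - <<'E'
from h import *
b=read_camera("wrist")
for l in("stay_end_a","channel_mid"):
  for d in pinpoint("wrist",l)[:3]: print(l,np.round(d["location"]),round(d["confidence"],2),onz("wrist",d["location"],.139 if "ch" in l else .164))
for r in (200,210,220,230,240,250,260): print(r,onz("wrist",[318,r],.149)[:2],b[r,258],b[r,275])
cv2.imwrite("pics/w8.png",cv2.resize(b[130:330,200:440],(720,600)))
plan([0,0,0])
E
```

```text
stay_end_a [329. 187.] 0.88 [ 0.5522 -0.0082  0.1679] [ 0.0001  0.     -0.008 ] z50 [0.6572 0.1418 0.05  ]
stay_end_a [358. 143.] 0.63 [0.6609 0.0017 0.2773] [0.1088 0.0099 0.1014] z50 [0.9432 0.3488 0.05  ]
size_stamp [349. 206.] 0.72 [ 0.6333 -0.0008  0.0631] [ 0.0812  0.0074 -0.1128] z50 [0.6447 0.0138 0.05  ]
size_stamp [376. 220.] 0.4 [ 0.7656  0.0112 -0.0568] [ 0.2135  0.0194 -0.2327] z50 [ 0.6689 -0.0938  0.05  ]
17.85 [ 0.5521 -0.0082  0.1759] 0.31288270153836023 [-4.4363 -2.8563 -2.218 ] [-0.1423  0.5468 -0.1442]
stay_end_a [320. 243.] 0.95 [ 0.55276141 -0.00898582  0.164     ]
channel_mid [244. 210.] 0.58 [ 0.54533393 -0.06116792  0.139     ]
200 [ 0.53037637 -0.01214637] [112 117 117] [114 118 120]
210 [ 0.53706136 -0.01155407] [112 114 116] [111 117 118]
220 [ 0.54389527 -0.01094857] [107 112 112] [108 113 114]
230 [ 0.55088312 -0.01032944] [106 109 112] [105 110 111]
240 [ 0.55803019 -0.0096962 ] [86 88 84] [86 89 86]
250 [ 0.56534196 -0.00904836] [84 88 83] [42 41 42]
260 [ 0.57282421 -0.00838542] [88 89 87] [38 42 39]
t 18.2 tcp [ 0.5521 -0.0083  0.1759] ang 95.21 yawunits -0.0 shift [  4.41   1.46 -13.72] tilt [-0.001  0.    -1.   ]
```

View pics/w8.png

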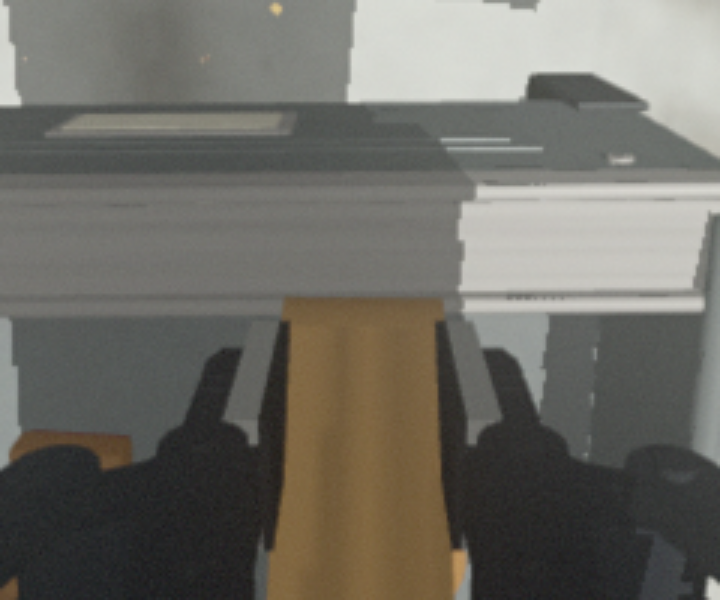

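The wrist view shows the foot's near edge at about row 229, level with the channel's back lip at rows 229–234. The front lip is at rows 187–197. I'll work out the foot's position from this before lowering.

```bash
python3 - <<'E'
from h import *
np.set_printoptions(precision=4,suppress=True)
s=get_state();p=s["ee_pos"]
print("front lip outer/inner",onz("wrist",[318,188],.149)[:2],onz("wrist",[318,192],.149)[:2],onz("wrist",[318,197],.149)[:2])
print("back lip",onz("wrist",[318,229],.144)[:2],onz("wrist",[318,234],.144)[:2])
a=np.array([np.cos(.0908),np.sin(.0908),0])
c,d=ray("wrist",[320,229.5]); d/=np.linalg.norm(d)
for phi in(38,41,44):
  u=np.cos(np.radians(phi))*a+np.array([0,0,np.sin(np.radians(phi))])
  for off in(0,.0055):
    g=p+[0,0,off]
    # foot center f=g-u*L, distance from ray (in x-z plane) =8mm, ray on near side
    for L in np.arange(0,.035,.0005):
        f=g-u*L; e=(f-c)-d*((f-c)@d); e-=0
        if abs(np.hypot(e@a,e[2])-.008)<.0004 and e@a>0: print(phi,off,L,f)
q=onz("side",[329,187],.16);print(q)
print(proj("side",p),[proj("side",p-a*k*.77+[0,0,.0055-k*.64]) for k in(0,.015,.025)])
E
```

```text
front lip outer/inner [ 0.5225 -0.0128] [ 0.5251 -0.0126] [ 0.5284 -0.0123]
back lip [ 0.5523 -0.0103] [ 0.556  -0.0099]
38 0 0.004 [ 0.549  -0.0086  0.1734]
38 0 0.0045000000000000005 [ 0.5486 -0.0086  0.1731]
38 0.0055 0.006500000000000001 [ 0.547  -0.0087  0.1774]
38 0.0055 0.007 [ 0.5466 -0.0088  0.1771]
41 0 0.0045000000000000005 [ 0.5487 -0.0086  0.1729]
41 0.0055 0.006500000000000001 [ 0.5472 -0.0087  0.1771]
41 0.0055 0.007 [ 0.5468 -0.0087  0.1768]
44 0 0.0045000000000000005 [ 0.5489 -0.0086  0.1728]
44 0.0055 0.006500000000000001 [ 0.5474 -0.0087  0.1769]
44 0.0055 0.007 [ 0.5471 -0.0087  0.1765]
[0.5592 0.0039 0.16  ]
[329.3694 185.0327] [array([329.361, 183.453]), array([326.3788, 187.5915]), array([324.3894, 190.3524])]
```

Emit:
{"fn": "jog_arm", "kwargs": {
  "commands": [
    [1,0,0,-0.13,0],
    [1,0,0,-0.12,0],
    [1,0.15,0,0,0],
    [1,0.15,0,0,0],
    [1,0.15,0,0,0],
    [1,0.1,0,0,0],
    [1,0,0,0,0]
  ]
}}

```text
time: 19.08
ee_pos: [0.5417, -0.009, 0.1538]
eef_rot: [-0.032, 0.707, 0.032, 0.706]
force: [-5.5, -0.9, -1.3]
gripper_width: 0.306
```

```bash
python3 m.py; python3 - <<'E'
from h import *
np.set_printoptions(precision=4,suppress=True)
b=read_camera("wrist")
for l in("stay_end_a","channel_mid"):
  for d in pinpoint("wrist",l)[:3]: print(l,np.round(d["location"]),round(d["confidence"],2),onz("wrist",d["location"],.139 if "ch" in l else .150))
cv2.imwrite("pics/w9.png",cv2.resize(b[130:330,200:440],(720,600)))
# column profile beside / on stay
print([ (r,int(b[r,260].mean()),int(b[r,320].mean()),b[r,320].tolist()) for r in range(170,262,4)])
E
```

```text
stay_end_a [356. 149.] 0.92 [0.6542 0.0013 0.2601] [0.1123 0.0102 0.1062] z50 [0.9053 0.3128 0.05  ]
stay_end_a [325. 193.] 0.62 [ 0.5357 -0.0095  0.1533] [-0.0062 -0.0006 -0.0006] z50 [0.6234 0.1191 0.05  ]
lid_lip [358. 129.] 0.8 [0.6623 0.002  0.3221] [0.1204 0.011  0.1682] z50 [1.0286 0.4519 0.05  ]
lid_lip [376. 221.] 0.36 [ 0.7673  0.0116 -0.0648] [ 0.2255  0.0205 -0.2187] z50 [ 0.6641 -0.1004  0.05  ]
size_stamp [376. 221.] 0.44 [ 0.7672  0.0116 -0.0629] [ 0.2253  0.0205 -0.2169] z50 [ 0.6654 -0.0989  0.05  ]
thread_spool [348. 205.] 0.53 [ 0.6311 -0.0008  0.0683] [ 0.0893  0.0081 -0.0857] z50 [0.6472 0.0197 0.05  ]
19.125 [ 0.5419 -0.009   0.1539] 0.30963225788281373 [-6.1244 -0.3334 -1.935 ] [-0.0555  0.5565  0.0823]
stay_end_a [321. 244.] 0.62 [ 0.5395 -0.0092  0.15  ]
channel_mid [236. 236.] 0.89 [ 0.5442 -0.0611  0.139 ]
[(170, 110, 211, [207, 214, 212]), (174, 110, 212, [209, 214, 214]), (178, 109, 211, [208, 214, 213]), (182, 77, 82, [82, 85, 81]), (186, 126, 83, [83, 84, 82]), (190, 129, 83, [83, 87, 81]), (194, 113, 82, [81, 86, 81]), (198, 89, 90, [89, 91, 90]), (202, 90, 89, [88, 92, 88]), (206, 76, 82, [79, 86, 81]), (210, 77, 83, [82, 86, 83]), (214, 98, 104, [101, 105, 106]), (218, 95, 102, [99, 104, 105]), (222, 113, 118, [115, 119, 121]), (226, 112, 114, [110, 116, 116]), (230, 110, 87, [66, 89, 108]), (234, 111, 91, [64, 95, 116]), (238, 116, 94, [65, 98, 120]), (242, 113, 99, [68, 102, 127]), (246, 111, 95, [65, 97, 123]), (250, 111, 97, [67, 100, 124]), (254, 111, 99, [68, 103, 127]), (258, 96, 97, [67, 101, 125])]
```

Emit:
{"fn": "jog_arm", "kwargs": {
  "commands": [
    [1,0.07,0,0,0],
    [1,0.05,0,0,0],
    [1,0,0,0,0]
  ]
}}

```text
time: 19.85
ee_pos: [0.5426, -0.0089, 0.1509]
eef_rot: [-0.032, 0.706, 0.032, 0.707]
force: [-10.2, 0.3, 12.2]
gripper_width: 0.312
```

```bash
python3 m.py; python3 - <<'E'
from h import *
np.set_printoptions(precision=4,suppress=True)
b=read_camera("wrist")
print([ (r,int(b[r,260].mean()),b[r,320].tolist()) for r in range(194,262,4)])
cv2.imwrite("pics/w9.png",cv2.resize(b[130:330,200:440],(720,600)))
E
```

```text
stay_end_a [325. 196.] 0.84 [ 0.5344 -0.0097  0.1436] [-0.0082 -0.0007 -0.0074] z50 [0.6126 0.1053 0.05  ]
lid_lip [358. 130.] 0.86 [0.6624 0.002  0.3186] [0.1198 0.0109 0.1677] z50 [1.0218 0.4432 0.05  ]
size_stamp [274. 178.] 0.64 [ 0.3663 -0.025   0.2744] [-0.1763 -0.016   0.1235] z50 [0.5316 0.3058 0.05  ]
size_stamp [378. 222.] 0.55 [ 0.7733  0.0121 -0.0708] [ 0.2307  0.021  -0.2218] z50 [ 0.6646 -0.1051  0.05  ]
size_stamp [355. 229.] 0.55 [ 0.6627  0.002  -0.0441] [ 0.1202  0.0109 -0.195 ] z50 [ 0.587  -0.0909  0.05  ]
thread_spool [347. 205.] 0.76 [ 0.6238 -0.0015  0.0717] [ 0.0812  0.0074 -0.0793] z50 [0.6427 0.0229 0.05  ]
19.9 [ 0.5426 -0.0089  0.1509] 0.31458537075466714 [-9.3311 -1.1838 12.0784] [-0.0054  1.2793  0.0081]
[(194, 111, [85, 87, 84]), (198, 87, [92, 95, 91]), (202, 86, [93, 95, 94]), (206, 77, [80, 84, 81]), (210, 76, [85, 84, 83]), (214, 101, [99, 100, 104]), (218, 102, [98, 104, 103]), (222, 111, [115, 117, 120]), (226, 112, [108, 110, 113]), (230, 114, [59, 89, 106]), (234, 110, [68, 97, 116]), (238, 115, [64, 97, 123]), (242, 112, [67, 101, 125]), (246, 110, [70, 102, 126]), (250, 109, [65, 101, 126]), (254, 113, [64, 102, 125]), (258, 100, [68, 103, 126])]
```

Emit:
{"fn": "jog_arm", "kwargs": {
  "commands": [
    [1,-0.04,0,0,0],
    [0.6,0,0,0,0],
    [0.5,0,0,0,0],
    [0.4,0,0,0,0],
    [0.4,0,0,0,0],
    [0.4,0,0,0,0]
  ],
  "force": 20
}}

```text
time: 20.9
ee_pos: [0.5428, -0.0091, 0.1509]
eef_rot: [-0.032, 0.706, 0.032, 0.706]
force: [1.2, 0.8, 1.0]
gripper_width: 0.601
```

```bash
python3 m.py; python3 - <<'E'
from h import *
np.set_printoptions(precision=4,suppress=True)
b=read_camera("wrist"); a=cv2.imread("pics/latest_side.png")
print([ (r,int(b[r,260].mean()),b[r,320].tolist()) for r in range(206,262,4)])
cv2.imwrite("pics/c10.png",np.hstack([cv2.resize(a[110:290,260:440],(400,400)),cv2.resize(b[130:330,220:420],(400,400))]))
E
```

```text
stay_end_a [356. 151.] 0.87 [0.6572 0.0014 0.2515] [0.1145 0.0104 0.1006] z50 [0.8956 0.2959 0.05  ]
stay_end_a [325. 194.] 0.58 [ 0.5343 -0.0098  0.1519] [-0.0084 -0.0008  0.001 ] z50 [0.6205 0.1167 0.05  ]
lid_lip [358. 128.] 0.88 [0.6624 0.0018 0.3243] [0.1197 0.0109 0.1734] z50 [1.0334 0.4571 0.05  ]
size_stamp [381. 221.] 0.66 [ 0.7891  0.0134 -0.0759] [ 0.2464  0.0224 -0.2268] z50 [ 0.6743 -0.1083  0.05  ]
thread_spool [346. 205.] 0.79 [ 0.6211 -0.0019  0.0707] [ 0.0784  0.0071 -0.0802] z50 [0.6391 0.0213 0.05  ]
20.95 [ 0.5427 -0.0091  0.1509] 0.5976519513690387 [-1.2367  0.2294  0.7523] [ 0.0043 -0.018  -0.0293]
[(206, 77, [76, 81, 79]), (210, 74, [82, 84, 83]), (214, 87, [93, 99, 99]), (218, 102, [98, 102, 103]), (222, 113, [115, 120, 121]), (226, 108, [88, 101, 110]), (230, 114, [67, 95, 117]), (234, 105, [67, 99, 121]), (238, 112, [70, 102, 126]), (242, 99, [71, 103, 127]), (246, 96, [69, 103, 127]), (250, 97, [70, 100, 125]), (254, 96, [67, 103, 124]), (258, 97, [67, 103, 126])]
```

View pics/c10.png

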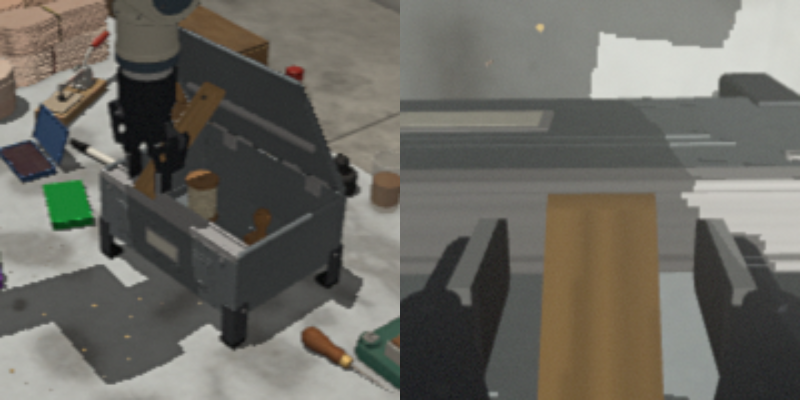

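Emit:
{"fn": "jog_arm", "kwargs": {
  "commands": [
    [0.3,-0.3,0,0,0],
    [0.2,-0.4,0,-0.2,0],
    [0,-0.6,0,-0.5,0],
    [0,-0.8,0,-0.5,0],
    [0,-0.8,-0.5,-0.5,0],
    [0,-0.8,-0.8,-0.3,0],
    [0,-0.8,-0.8,0,0],
    [0,-0.4,-0.4,0,0],
    [0,0,0,0,0]
  ]
}}

```text
time: 22.32
ee_pos: [0.4724, -0.1165, 0.348]
eef_rot: [-0.032, 0.706, 0.031, 0.707]
force: [0.7, 0.3, 0.0]
gripper_width: 1.001
```

```bash
python3 m.py; python3 - <<'E'
from h import *
np.set_printoptions(precision=4,suppress=True)
b=read_camera("wrist");cv2.imwrite("pics/w11.png",b)
for l,z in(("size_stamp",.05),("thread_spool",.05),("channel_mid",.139),("stay_end_a",.147),("stay_end_a",.25),("lid_lip",.33)):
  for d in pinpoint("wrist",l)[:3]: print(l,np.round(d["location"]),round(d["confidence"],2),onz("wrist",d["location"],z))
  if "end" not in l: print("   box",[(np.round(d["extent"]),round(d["confidence"],2)) for d in boxes_of("wrist",l)[:2]])
print([(np.round(d["extent"]),round(d["confidence"],2)) for l in("size_stamp","thread_spool") for d in boxes_of("side",l)[:2]])
plan([.5,-.1,.4])
E
```

```text
stay_end_a [322. 194.] 0.9 [ 0.454  -0.1173  0.2421] [-0.0178 -0.0016 -0.1046] z50 [0.6152 0.1227 0.05  ]
stay_end_a [358. 150.] 0.76 [ 0.5739 -0.1064  0.3272] [ 0.1021  0.0093 -0.0195] z50 [0.9051 0.3004 0.05  ]
lid_lip [358. 129.] 0.79 [ 0.5713 -0.1066  0.3871] [0.0995 0.0091 0.0405] z50 [1.0227 0.4499 0.05  ]
size_stamp [378. 219.] 0.51 [ 0.6707 -0.0976  0.0535] [ 0.199   0.0181 -0.2932] z50 [ 0.6739 -0.0942  0.05  ]
thread_spool [353. 204.] 0.64 [ 0.5623 -0.1075  0.1607] [ 0.0906  0.0082 -0.186 ] z50 [0.6615 0.0165 0.05  ]
thread_spool [355. 229.] 0.63 [ 0.5761 -0.1062  0.0629] [ 0.1044  0.0095 -0.2838] z50 [ 0.5865 -0.0935  0.05  ]
22.375 [ 0.4717 -0.1157  0.3467] 0.9981523789763136 [-0.0337  0.2848 -0.2318] [0.021  0.02   0.0439]
size_stamp [320. 270.] 0.77 [ 0.6627 -0.0989  0.05  ]
   box [(array([318., 282.,  24.,  38.]), 0.68)]
thread_spool [380. 269.] 0.97 [0.6515 0.0075 0.05  ]
   box [(array([380., 279.,  21.,  45.]), 0.69)]
channel_mid [353. 232.] 0.73 [ 0.5473 -0.0655  0.139 ]
channel_mid [318. 270.] 0.34 [ 0.6096 -0.1067  0.139 ]
   box [(array([383., 297., 262., 207.]), 0.92), (array([400., 286.,  33., 125.]), 0.35)]
stay_end_a [394. 232.] 0.74 [ 0.5397 -0.0118  0.147 ]
stay_end_a [394. 232.] 0.74 [ 0.497  -0.0452  0.25  ]
   box [(array([484., 380.,  55.,  41.]), 0.76)]
[(array([350., 199.,  17.,  27.]), 0.62)]
t 23.225 tcp [ 0.4721 -0.116   0.3469] ang 95.22 yawunits -0.0 shift [-1.33  0.33  0.73] tilt [ 0.  0. -1.]
```

```bash
python3 - <<'E'
from h import *
np.set_printoptions(precision=4,suppress=True)
psi=.0908;O=np.array([.633,-.053,0]);B=np.array([[np.cos(psi),-np.sin(psi),0],[np.sin(psi),np.cos(psi),0],[0,0,1]])
def inbox(P): return B.T@(P-O)
def plane(cam,px,y):
    c,v=ray(cam,px);c=B.T@(c-O);v=B.T@v;return c+v*(y-c[1])/v[1]
P=plane("side",[358,129],0);print("lip",P,np.arctan2(P[2]-.155,.095-P[0]),np.hypot(P[2]-.155,.095-P[0]))
for y in(.045,.05,.055):print("stay top",plane("side",[357,150],y),"foot",plane("side",[324,194],y))
print("handle top side",inbox(onz("side",[378,204],.115)),"side origin",inbox(onz("side",[379,221],.05)))
print("wrist origin",inbox(onz("wrist",[320,270],.05)),"bottom edge of bbox",inbox(onz("wrist",[318,301],.115)),"top edge",inbox(onz("wrist",[318,263],.05)))
b=cv2.imread("pics/w11.png");a=cv2.imread("pics/latest_side.png")
cv2.imwrite("pics/c12.png",np.hstack([cv2.resize(a[110:260,290:430],(373,400)),cv2.resize(b[200:400,220:440],(440,400))]))
from cell import robot as r
print([x for x in dir(r) if x[0]!="_"])
E
```

```text
lip [-0.0179  0.      0.356 ] 1.0590078319567857 0.23058388556444026
stay top [0.025  0.045  0.2593] foot [-0.1031  0.045   0.1592]
stay top [0.0299 0.05   0.2556] foot [-0.099   0.05    0.1549]
stay top [0.0347 0.055  0.2519] foot [-0.0949  0.055   0.1506]
handle top side [ 0.027  -0.0509  0.115 ] side origin [ 0.0333 -0.0544  0.05  ]
wrist origin [ 0.0266 -0.0495  0.05  ] bottom edge of bbox [ 0.0424 -0.0525  0.115 ] top edge [ 0.0126 -0.053   0.05  ]
['IKError', 'sign_off']
```

View pics/c12.png

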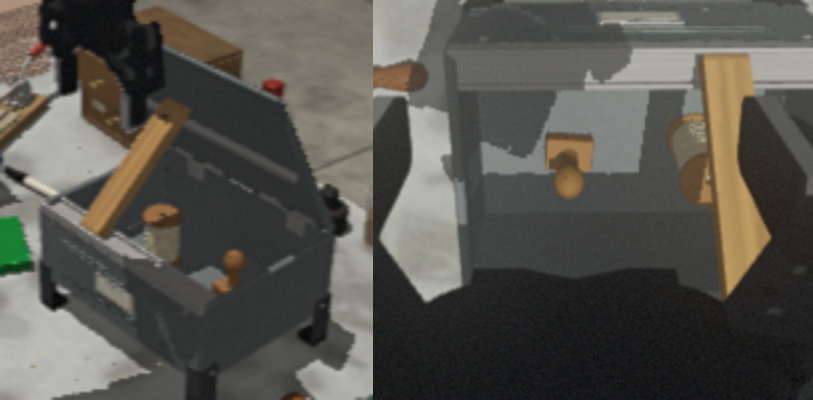

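The picture shows the stay propping the lid (about 1.06 rad), the spool standing, and the stamp at about box x +30, y −50. A strictly vertical tool at that spot would pass through the open lid. I'll check in free air what pose the arm takes at the edge of its reach.

Emit:
{"fn": "jog_arm", "kwargs": {
  "commands": [
    [0,-0.8,0,0,0],
    [0,-1,0,0,0],
    [0,-1,0,0,0],
    [0,-1,0,0,0],
    [0,-0.5,0,0.5,0],
    [0,0,0,0.8,0],
    [0,0,0,1,0],
    [0,0,0,1,0],
    [0,0,0,1,0],
    [0,0,0,1,0],
    [0,0,0,1,0],
    [0,0,0,1,0]
  ]
}}

```text
time: 24.72
ee_pos: [0.7641, -0.0893, 0.5187]
eef_rot: [-0.032, 0.706, 0.032, 0.706]
force: [0.2, -0.6, -0.6]
gripper_width: 0.999
```

Emit:
{"fn": "jog_arm", "kwargs": {
  "commands": [
    [0,0,0,1,0],
    [0,0,0,1,0],
    [0,0,0,1,0],
    [0,0,0,1,0],
    [0,0,0,1,0],
    [0,0,0,1,0]
  ]
}}

```text
time: 25.48
ee_pos: [0.9444, -0.0631, 0.4885]
eef_rot: [-0.034, 0.689, 0.03, 0.724]
force: [-3.2, -0.3, 3.1]
gripper_width: 1.0
```

```bash
python3 -c "
from h import *
plan([.5,-.1,.4]);print(get_state()['joints'])"
```

```text
t 25.475 tcp [ 0.9444 -0.0631  0.4885] ang 95.21 yawunits -0.0 shift [  1.66   0.11 -11.24] tilt [ 0.05  -0.004 -0.999]
[-7.94066494e-02  9.83864001e-01  8.60567615e-02  3.72315483e-04
  2.02166609e+00 -1.74121382e+00]
```

Emit:
{"fn": "jog_arm", "kwargs": {
  "commands": [
    [0,0,0,-0.5,0],
    [0,0,0,-0.5,0],
    [0,0,0,0,0]
  ]
}}

```text
time: 25.85
ee_pos: [0.9028, -0.067, 0.4939]
eef_rot: [-0.035, 0.686, 0.03, 0.726]
force: [0.9, 0.0, 1.0]
gripper_width: 0.999
```

```bash
python3 -c "
from h import *
plan([.5,-.1,.4]);print(get_state()['joints'])"
```

```text
t 25.85 tcp [ 0.9028 -0.067   0.4939] ang 95.2 yawunits -0.0 shift [  1.78   0.11 -10.22] tilt [ 0.056 -0.004 -0.998]
[-8.74899049e-02  8.04975235e-01  4.19471229e-01  7.28167042e-04
  1.86096550e+00 -1.74900954e+00]
```

Emit:
{"fn": "jog_arm", "kwargs": {
  "commands": [
    [0,0,0,0.6,0],
    [0,0,0,0.4,0],
    [0,0,0,0.4,0],
    [0,0,0,0.4,0],
    [0,0,0,0.4,0],
    [0,0,0,0.4,0],
    [0,0,0,0.4,0],
    [0,0,0,0.4,0]
  ]
}}

```text
time: 26.85
ee_pos: [0.974, -0.0507, 0.4638]
eef_rot: [-0.036, 0.669, 0.028, 0.742]
force: [-0.2, -0.7, 0.1]
gripper_width: 1.001
```

```bash
python3 -c "
from h import *
plan([.5,-.1,.4]);print(get_state()['joints'])"
```

```text
t 26.85 tcp [ 0.974  -0.0507  0.4638] ang 95.18 yawunits -0.0 shift [  0.37  -0.13 -12.01] tilt [ 0.103 -0.007 -0.995]
[-6.41426082e-02  1.01152089e+00  8.60761528e-02 -4.62910083e-05
  1.94065617e+00 -1.72622435e+00]
```

Emit:
{"fn": "jog_arm", "kwargs": {
  "commands": [
    [0,0,0,1,0],
    [0,0,0,1,0],
    [0,0,0,1,0],
    [0,0,0,1,0],
    [0,0,0,1,0],
    [0,0,0,1,0],
    [0,0,0,1,0],
    [0,0,0,1,0]
  ]
}}

```text
time: 27.85
ee_pos: [1.0569, -0.0146, 0.4215]
eef_rot: [-0.041, 0.593, 0.023, 0.804]
force: [0.2, 0.1, 0.2]
gripper_width: 0.996
```

```bash
python3 -c "
from h import *
plan([.5,-.1,.4]);print(get_state()['joints'])"
```

```text
t 27.85 tcp [ 1.0569 -0.0146  0.4215] ang 94.92 yawunits -0.0 shift [ -3.56  -0.91 -13.61] tilt [ 0.295 -0.012 -0.956]
[-0.02361883  1.06802106  0.08612013 -0.00511572  1.68814387 -1.68749917]
```

Emit:
{"fn": "jog_arm", "kwargs": {
  "commands": [
    [0,0,0,1,0],
    [0,0,0,1,0],
    [0,0,0,1,0],
    [0,0,0,1,0],
    [0,0,0,1,0],
    [0,0,0,1,0]
  ]
}}

```text
time: 28.6
ee_pos: [1.1015, 0.0076, 0.4332]
eef_rot: [-0.044, 0.531, 0.02, 0.846]
force: [0.2, 0.1, 0.4]
gripper_width: 1.002
```

```bash
cat >> h.py <<'E'
PSI=.0908;BO=np.array([.633,-.053,0]);BB=np.array([[np.cos(PSI),-np.sin(PSI),0],[np.sin(PSI),np.cos(PSI),0],[0,0,1]])
def wb(p): return BO+BB@np.asarray(p)
def inb(P): return BB.T@(np.asarray(P)-BO)
def st(tgt=None):
    s=get_state();M=R.from_quat(s["eef_rot"]).as_matrix();p=s["ee_pos"]
    print("t",round(s["time"],2),"tcp",np.round(p,4),"box",np.round(inb(p),4),"xaxis",np.round(M[:,0],3),"y",np.round(M[:,1],3),"F",np.round(s["force"],1),"J",np.round(s["joints"],2),"g",round(s["gripper_width"],3))
    if tgt is not None: print(" shift",np.round(M.T@(np.asarray(tgt)-p)/.04,2))
E
python3 -c "
from h import *
st(wb([-.06,-.05,.42]))"
```

```text
t 28.6 tcp [1.1015 0.0076 0.4332] box [0.4721 0.0179 0.4332] xaxis [ 0.436 -0.012 -0.9  ] y [-0.081  0.995 -0.052] F [0.2 0.1 0.4] J [-0.    1.07  0.09 -0.01  1.53 -1.67] g 1.002
 shift [ -5.38  -1.81 -12.15]
```

```bash
python3 -c "
from h import *
st(wb([-.115,-.05,.42]))"
```

```text
t 28.6 tcp [1.1015 0.0076 0.4332] box [0.4721 0.0179 0.4332] xaxis [ 0.436 -0.012 -0.9  ] y [-0.081  0.995 -0.052] F [0.2 0.1 0.4] J [-0.    1.07  0.09 -0.01  1.53 -1.67] g 1.002
 shift [ -5.98  -1.82 -13.39]
```

Emit:
{"fn": "jog_arm", "kwargs": {
  "commands": [
    [0,-0.3,-0.1,-0.5,0],
    [0,-0.46,-0.14,-1,0],
    [0,-0.46,-0.14,-1,0],
    [0,-0.46,-0.14,-1,0],
    [0,-0.46,-0.14,-1,0],
    [0,-0.46,-0.14,-1,0],
    [0,-0.46,-0.14,-1,0],
    [0,-0.46,-0.14,-1,0],
    [0,-0.46,-0.14,-1,0],
    [0,-0.46,-0.14,-1,0],
    [0,-0.46,-0.14,-1,0],
    [0,-0.46,-0.14,-1,0]
  ]
}}

```text
time: 30.1
ee_pos: [0.5993, -0.0994, 0.4316]
eef_rot: [-0.044, 0.53, 0.02, 0.846]
force: [0.1, 0.4, -0.2]
gripper_width: 1.001
```

```bash
python3 -c "
from h import *
st(wb([-.115,-.05,.42]))"
```

```text
t 30.1 tcp [ 0.5993 -0.0994  0.4316] box [-0.0377 -0.0432  0.4316] xaxis [ 0.436 -0.012 -0.9  ] y [-0.081  0.995 -0.053] F [ 0.1  0.4 -0.2] J [-0.23  0.03  1.74  0.11  0.93 -1.94] g 1.001
 shift [-0.57 -0.17 -1.87]
```

Emit:
{"fn": "jog_arm", "kwargs": {
  "commands": [
    [0,-0.4,-0.1,-0.8,0],
    [0,-0.17,-0.07,-0.8,0],
    [0,0.4,0,-0.27,0],
    [0,0.6,0,0,0],
    [0,0,0,0,0]
  ]
}}

```text
time: 30.72
ee_pos: [0.541, -0.1132, 0.3825]
eef_rot: [-0.043, 0.532, 0.02, 0.845]
force: [0.3, 0.4, 0.3]
gripper_width: 0.999
```

```bash
cat > look.py <<'E'
from h import *
np.set_printoptions(precision=4,suppress=True)
b=read_camera("wrist");cv2.imwrite("pics/wl.png",b)
for l,z in(("size_stamp",.05),("thread_spool",.05),("channel_mid",.139)):
  for d in pinpoint("wrist",l)[:2]: print(l,np.round(d["location"]),round(d["confidence"],2),"box",inb(onz("wrist",d["location"],z)))
for d in boxes_of("wrist","size_stamp")[:2]: print(d)
h=cv2.cvtColor(b,cv2.COLOR_BGR2HSV)
m=((h[...,0]>5)&(h[...,0]<20)&(h[...,1]>110)&(h[...,2]>50)).astype(np.uint8)
n,lab,stt,cen=cv2.connectedComponentsWithStats(m)
for i in range(1,n):
    if stt[i,4]>80: print("blob",stt[i],cen[i])
st(wb([.030,-.05,.103])+.019*R.from_quat(get_state()["eef_rot"]).as_matrix()[:,0])
E
python3 look.py
```

```text
size_stamp [331. 139.] 0.67 box [ 0.0293 -0.0535  0.05  ]
thread_spool [397. 134.] 0.81 box [0.0187 0.0596 0.05  ]
channel_mid [372.  94.] 0.82 box [-0.0856 -0.0026  0.139 ]
channel_mid [629.  91.] 0.43 box [-0.0928  0.2923  0.139 ]
{'extent': [333.1, 150.3, 23.5, 38.4], 'confidence': 0.62}
blob [ 387   90   46  148 3375] [414.9662 171.3034]
blob [220  96  36  14 325] [238.9508 103.1938]
blob [320 135  23  30 475] [331.1747 147.3453]
blob [ 504  224  104   33 1700] [556.9824 242.0459]
blob [595 265  24  11 153] [607.268  270.0392]
blob [524 293  35  11  99] [541.6768 298.5556]
t 30.98 tcp [ 0.5418 -0.1134  0.3846] box [-0.0963 -0.0519  0.3846] xaxis [ 0.436 -0.012 -0.9  ] y [-0.081  0.995 -0.053] F [0.2 0.6 0.3] J [-0.29 -0.03  1.9   0.15  0.83 -2.03] g 0.999
 shift [ 8.17  0.45 -0.2 ]
```

Emit:
{"fn": "jog_arm", "kwargs": {
  "commands": [
    [0.3,0.5,0.2,-0.1,0],
    [0.3,0.8,0.18,-0.1,0],
    [0.3,0.8,0,0,0],
    [0.3,0.8,0,0,0],
    [0.3,0.8,0,0,0],
    [0.3,0.5,0,0,0],
    [0.3,0,0,0,0]
  ]
}}

```text
time: 31.85
ee_pos: [0.606, -0.1007, 0.2268]
eef_rot: [-0.043, 0.532, 0.021, 0.845]
force: [0.5, -0.2, 0.5]
gripper_width: 0.697
```

```bash
python3 look.py; python3 -c "
from h import *
for r,z in((150,.1),):
  pass
print(inb(onz('wrist',[320,250],.1)))"
```

```text
size_stamp [323. 158.] 0.56 box [ 0.0284 -0.0527  0.05  ]
channel_mid [398.  94.] 0.8 box [-0.0843  0.0016  0.139 ]
{'extent': [323.5, 175.1, 36.6, 55.4], 'confidence': 0.96}
blob [  409    79   231   244 18029] [508.5214 214.4997]
blob [158  94  41  22 546] [179.2527 105.4377]
blob [408 138  34  16 136] [426.4338 142.3235]
blob [ 306  151   35   51 1272] [322.5684 172.8208]
blob [576 322  64  16 320] [610.5219 328.5094]
blob [601 340  32  13 170] [616.4647 345.3941]
blob [446 345  16  21 129] [452.1008 357.4264]
t 32.1 tcp [ 0.6064 -0.1011  0.2292] box [-0.0309 -0.0455  0.2292] xaxis [ 0.436 -0.012 -0.9  ] y [-0.081  0.995 -0.053] F [-0.5  0.3  0.1] J [-0.23  0.26  1.96  0.19  0.48 -2.04] g 0.702
 shift [3.98 0.07 0.  ]
[ 0.14066454 -0.05492758  0.1       ]
```

Emit:
{"fn": "jog_arm", "kwargs": {
  "commands": [
    [0.3,0.6,0,0,0],
    [0.3,0.6,0,0,0],
    [0.3,0.6,0,0,0],
    [0.3,0.5,0,0,0],
    [0.3,0.4,0,0,0],
    [0.3,0.3,0,0,0],
    [0.3,0,0,0,0]
  ]
}}

```text
time: 32.98
ee_pos: [0.6581, -0.1023, 0.1192]
eef_rot: [-0.043, 0.532, 0.02, 0.846]
force: [-1.1, 0.1, 0.8]
gripper_width: 0.701
```

```bash
python3 look.py|grep -v blob; python3 -c "
from h import *
for z,r in((.112,0),(.1,0),(.067,0)): print(proj('wrist',wb([.029,-.053,z])))
s=get_state();M=R.from_quat(s['eef_rot']).as_matrix()
print('grasp pt px',proj('wrist',s['ee_pos']-.019*M[:,0]),proj('wrist',s['ee_pos']))"
```

```text
size_stamp [323. 181.] 0.78 box [ 0.0268 -0.0535  0.05  ]
size_stamp [394. 118.] 0.75 box [-0.0259 -0.0087  0.05  ]
thread_spool [476. 174.] 0.62 box [0.0166 0.0568 0.05  ]
channel_mid [527.  57.] 0.75 box [-0.0864  0.0017  0.139 ]
{'extent': [326.1, 213.4, 57.1, 94.0], 'confidence': 0.94}
t 33.23 tcp [ 0.6583 -0.1024  0.1205] box [ 0.0208 -0.0515  0.1205] xaxis [ 0.435 -0.012 -0.9  ] y [-0.081  0.995 -0.052] F [-0.5 -0.   0.2] J [-0.21  0.5   1.91  0.27  0.29 -2.12] g 0.7
 shift [0.97 0.06 0.02]
[319.24020027 247.78206813]
[320.30187398 232.65277529]
[322.74740698 197.80291071]
grasp pt px [320.88222483 268.84195966] [320.86532894 250.95624269]
```

Emit:
{"fn": "jog_arm", "kwargs": {
  "commands": [
    [0.3,0.35,0,0,0],
    [0.3,0.35,0,0,0],
    [0.3,0.25,0,0,0],
    [0.3,0,0,0,0],
    [1,0,0,0,0],
    [1,0,0,0,0],
    [1,0,0,0,0],
    [1,0,0,0,0],
    [1,0,0,0,0]
  ],
  "force": 40
}}

```text
time: 34.35
ee_pos: [0.675, -0.1027, 0.086]
eef_rot: [-0.044, 0.531, 0.02, 0.846]
force: [-0.6, 2.1, 3.2]
gripper_width: 0.264
```

```bash
python3 look.py|grep -v blob; python3 m.py | grep -v spool
```

```text
size_stamp [326. 195.] 0.56 box [ 0.0272 -0.0516  0.05  ]
thread_spool [509. 190.] 0.83 box [0.0184 0.057  0.05  ]
{'extent': [326.5, 238.4, 68.3, 118.8], 'confidence': 0.66}
t 34.6 tcp [ 0.675  -0.1027  0.0859] box [ 0.0373 -0.0533  0.0859] xaxis [ 0.435 -0.012 -0.9  ] y [-0.081  0.995 -0.052] F [-1.7  2.1  4.4] J [-0.2   0.58  1.88  0.32  0.25 -2.16] g 0.265
 shift [0.01 0.06 0.02]
stay_end_a [323. 194.] 0.92 [ 0.4503 -0.1232  0.2461] [-0.2247 -0.0205  0.1602] z50 [0.6148 0.1215 0.05  ]
lid_lip [360. 128.] 0.65 [ 0.5756 -0.1118  0.3928] [-0.0994 -0.009   0.3069] z50 [1.0435 0.4573 0.05  ]
size_stamp [377. 222.] 0.39 [ 0.6645 -0.1037  0.0507] [-0.0105 -0.001  -0.0352] z50 [ 0.6651 -0.103   0.05  ]
34.65 [ 0.675  -0.1027  0.0859] 0.2663017534147793 [-1.5027  2.3981  4.9524] [ 0.3177 -0.006   0.1653]
```

Emit:
{"fn": "jog_arm", "kwargs": {
  "commands": [
    [1,-0.2,0,0,0],
    [1,-0.4,0,0,0],
    [1,-0.6,0,0,0],
    [1,-0.7,0,0,0],
    [1,-0.8,0,0,0],
    [1,-0.8,0,0,0],
    [1,-0.8,0,0,0],
    [1,-0.8,0,0,0],
    [1,-0.8,0,0,0],
    [1,-0.8,0,0,0],
    [1,-0.8,0,0,0],
    [1,0,0,0,0]
  ]
}}

```text
time: 36.35
ee_pos: [0.5441, -0.0996, 0.3588]
eef_rot: [-0.044, 0.529, 0.02, 0.847]
force: [-0.3, 0.4, -1.4]
gripper_width: 0.261
```

```bash
python3 - <<'E'
from h import *
np.set_printoptions(precision=4,suppress=True)
im=read_camera("top")
for l,z in(("pad_face",.012),("ink_pad",0),("marker",0)):
  for d in pinpoint("top",l)[:3]: print(l,np.round(d["location"],1),round(d["confidence"],2),onz("top",d["location"],z))
read_camera("wrist")
print([(np.round(d["location"]),d["confidence"]) for d in pinpoint("wrist","size_stamp")[:2]],[(np.round(d["extent"]),d["confidence"]) for d in boxes_of("wrist","size_stamp")[:2]])
st([.52,.35,.3])
E
python3 m.py
```

```text
pad_face [275.5 275.5] 0.6 [0.3493 0.1398 0.012 ]
pad_face [258.  213.9] 0.59 [0.5344 0.1905 0.012 ]
pad_face [204.8 209.6] 0.57 [0.553  0.3522 0.012 ]
ink_pad [207.  211.7] 0.97 [0.5486 0.3487 0.    ]
ink_pad [257.9 216.2] 0.91 [0.5294 0.1924 0.    ]
ink_pad [273.3 274.9] 0.68 [0.3514 0.1474 0.    ]
marker [226.5 175.8] 0.62 [0.6611 0.2905 0.    ]
[(array([327., 195.]), 0.74)] [(array([222., 107.,  40.,  13.]), 0.69), (array([328., 238.,  72., 119.]), 0.6)]
t 36.7 tcp [ 0.5441 -0.0991  0.3544] box [-0.0927 -0.0379  0.3544] xaxis [ 0.433 -0.011 -0.902] y [-0.081  0.995 -0.051] F [ 0.3  0.6 -2.3] J [-0.26  0.    1.94  0.14  0.76 -2.  ] g 0.263
 shift [ 0.84 11.3  -0.06]
stay_end_a [324. 197.] 0.84 [ 0.4667 -0.1062  0.2217] [-0.0775 -0.0071 -0.1329] z50 [0.6096 0.1045 0.05  ]
stay_end_a [354. 149.] 0.62 [ 0.5683 -0.097   0.3266] [ 0.0241  0.0022 -0.0279] z50 [0.8957 0.3134 0.05  ]
lid_lip [359. 130.] 0.65 [ 0.5861 -0.0953  0.3776] [0.0419 0.0038 0.023 ] z50 [1.0262 0.4425 0.05  ]
thread_spool [347. 206.] 0.62 [ 0.5498 -0.0987  0.1515] [ 0.0055  0.0005 -0.2031] z50 [0.6377 0.0147 0.05  ]
36.75 [ 0.5442 -0.0992  0.3546] 0.26273347037796546 [-0.3559 -0.3291 -0.6283] [ 0.0259  0.2122 -0.0285]
```

Emit:
{"fn": "jog_arm", "kwargs": {
  "commands": [
    [1,0,0.5,0,0],
    [1,0,0.9,0,0],
    [1,0,1,0,0],
    [1,0,1,0,0],
    [1,0,1,0,0],
    [1,0,1,0,0],
    [1,0,1,0,0],
    [1,0,1,0,0],
    [1,0,1,0,0],
    [1,0,1,0,0],
    [1,0,0.9,0,0],
    [1,0,0.5,0,0]
  ]
}}

```text
time: 38.45
ee_pos: [0.5092, 0.3325, 0.333]
eef_rot: [-0.044, 0.531, 0.021, 0.846]
force: [0.3, -0.2, -0.8]
gripper_width: 0.26
```

```bash
python3 -c "
from h import *
st([.560,.352,.15])"
```

```text
t 38.45 tcp [0.5092 0.3325 0.333 ] box [-0.0883  0.3951  0.333 ] xaxis [ 0.434 -0.011 -0.901] y [-0.082  0.995 -0.052] F [ 0.3 -0.2 -0.8] J [ 0.7   0.16  1.82 -0.39  0.86 -0.75] g 0.26
 shift [ 4.67  0.62 -0.79]
```

Emit:
{"fn": "jog_arm", "kwargs": {
  "commands": [
    [1,0.4,0.3,-0.4,0],
    [1,0.7,0.32,-0.39,0],
    [1,0.8,0,0,0],
    [1,0.8,0,0,0],
    [1,0.8,0,0,0],
    [1,0.7,0,0,0],
    [1,0.47,0,0,0],
    [1,0,0,0,0]
  ]
}}

```text
time: 39.45
ee_pos: [0.5602, 0.3494, 0.1488]
eef_rot: [-0.044, 0.532, 0.02, 0.845]
force: [0.1, -0.1, -0.9]
gripper_width: 0.265
```

```bash
cat > lp.py <<'E'
from h import *
np.set_printoptions(precision=4,suppress=True)
import sys
b=read_camera("wrist");cv2.imwrite("pics/wp.png",b)
for l,z in(("pad_face",.012),("ink_pad",0.),("marker",0.),("size_stamp",float(sys.argv[1]))):
  for d in pinpoint("wrist",l)[:2]: print(l,np.round(d["location"],1),round(d["confidence"],2),onz("wrist",d["location"],z))
for l in("ink_pad","size_stamp"):
  for d in boxes_of("wrist",l)[:2]: print(l,np.round(d["extent"]),round(d["confidence"],2))
for c in("side","top"):
  read_camera(c)
  for l,z in(("pad_face",.012),("size_stamp",float(sys.argv[1]))):
    for d in pinpoint(c,l)[:3]: print(c,l,np.round(d["location"],1),round(d["confidence"],2),onz(c,d["location"],z))
st([.560,.352,.05])
E
python3 lp.py .114
```

```text
pad_face [153.7  83.8] 0.75 [0.5339 0.1972 0.012 ]
pad_face [336.9 119.9] 0.57 [0.5502 0.3568 0.012 ]
ink_pad [159.8  79.1] 0.93 [0.5346 0.1967 0.    ]
ink_pad [335.9 109.3] 0.64 [0.5462 0.3555 0.    ]
size_stamp [325.6 197.4] 0.73 [0.5535 0.3513 0.114 ]
ink_pad [332. 141. 150. 158.] 0.77
ink_pad [153.  74. 150. 134.] 0.73
size_stamp [329. 239.  73. 119.] 0.69
side pad_face [252.1 230.6] 0.85 [0.3474 0.1259 0.012 ]
side pad_face [274. 176.] 0.63 [0.5662 0.3767 0.012 ]
side pad_face [291.6 198.4] 0.59 [0.5426 0.2085 0.012 ]
side size_stamp [270.6 155.7] 0.48 [0.5491 0.3551 0.114 ]
top pad_face [259.5 216.3] 0.94 [0.5269 0.1859 0.012 ]
top pad_face [274.2 277.4] 0.89 [0.344  0.1436 0.012 ]
top pad_face [205.8 209.3] 0.79 [0.5539 0.3492 0.012 ]
t 40.1 tcp [0.5603 0.3503 0.1503] box [-0.0359  0.4083  0.1503] xaxis [ 0.435 -0.012 -0.901] y [-0.081  0.995 -0.052] F [ 0.4 -0.2 -0.9] J [ 0.67  0.48  1.85 -0.58  0.53 -0.53] g 0.263
 shift [ 2.25  0.17 -1.08]
```

Emit:
{"fn": "jog_arm", "kwargs": {
  "commands": [
    [1,0.4,0.02,-0.19,0],
    [1,0.5,0.03,-0.24,0],
    [1,0.5,0.03,-0.24,0],
    [1,0.4,0.03,-0.19,0],
    [1,0.3,0.02,-0.145,0],
    [1,0.08,0,-0.04,0],
    [1,0,0,0,0]
  ]
}}

```text
time: 40.98
ee_pos: [0.5603, 0.3504, 0.0533]
eef_rot: [-0.044, 0.531, 0.02, 0.846]
force: [0.4, 0.3, -0.6]
gripper_width: 0.262
```

```bash
python3 lp.py .014 | grep -v "ink_pad\|side pad\|top pad"
```

```text
pad_face [334.2 189.3] 0.73 [0.5499 0.3563 0.012 ]
pad_face [ 74.5 142.5] 0.66 [0.5328 0.198  0.012 ]
size_stamp [326.1 197.2] 0.6 [0.5557 0.3516 0.014 ]
size_stamp [327. 239.  71. 119.] 0.87
side size_stamp [273.7 179.3] 0.38 [0.5522 0.3536 0.014 ]
top size_stamp [228.  176.1] 0.2 [0.656  0.2827 0.014 ]
t 41.62 tcp [0.5603 0.3504 0.0533] box [-0.0359  0.4084  0.0533] xaxis [ 0.435 -0.012 -0.901] y [-0.081  0.995 -0.052] F [-0.7  0.3 -0.7] J [ 0.67  0.64  1.88 -0.83  0.39 -0.25] g 0.261
 shift [ 0.07  0.04 -0.04]
```

Emit:
{"fn": "jog_arm", "kwargs": {
  "commands": [
    [1,0.045,0,-0.022,0],
    [1,0.045,0,-0.022,0],
    [1,0,0,0,0]
  ]
}}

```text
time: 42.0
ee_pos: [0.5601, 0.3501, 0.049]
eef_rot: [-0.044, 0.532, 0.02, 0.846]
force: [0.7, 0.7, -1.3]
gripper_width: 0.264
```

Emit:
{"fn": "jog_arm", "kwargs": {
  "commands": [
    [1,0.03,0,-0.014,0],
    [1,0,0,0,0]
  ]
}}

```text
time: 42.25
ee_pos: [0.5603, 0.3502, 0.048]
eef_rot: [-0.043, 0.531, 0.02, 0.846]
force: [0.4, -0.3, -0.2]
gripper_width: 0.261
```

Emit:
{"fn": "jog_arm", "kwargs": {
  "commands": [
    [1,0.03,0,-0.014,0],
    [1,0,0,0,0]
  ]
}}

```text
time: 42.5
ee_pos: [0.561, 0.3506, 0.0478]
eef_rot: [-0.043, 0.531, 0.021, 0.846]
force: [-2.8, 0.4, 7.9]
gripper_width: 0.263
```

Emit:
{"fn": "jog_arm", "kwargs": {
  "commands": [
    [1,0.03,0,-0.014,0],
    [1,0,0,0,0]
  ]
}}

```text
time: 42.75
ee_pos: [0.5616, 0.3509, 0.0478]
eef_rot: [-0.043, 0.53, 0.021, 0.847]
force: [-4.5, -1.1, 17.4]
gripper_width: 0.261
```

Emit:
{"fn": "jog_arm", "kwargs": {
  "commands": [
    [1,-0.04,0,0.018,0],
    [0.65,0,0,0,0],
    [0.55,0,0,0,0],
    [0.4,0,0,0,0],
    [0.3,0,0,0,0],
    [0.3,0,0,0,0]
  ],
  "force": 20
}}

```text
time: 43.5
ee_pos: [0.5602, 0.35, 0.0469]
eef_rot: [-0.044, 0.531, 0.02, 0.846]
force: [0.4, 0.2, -0.1]
gripper_width: 0.701
```

Emit:
{"fn": "jog_arm", "kwargs": {
  "commands": [
    [0.2,-0.2,0,0,0],
    [0.2,-0.4,0,0,0],
    [0.2,-0.6,0,0,0],
    [0,-0.8,0,0,0],
    [0,-0.8,0,0,0],
    [0,-0.6,0,0,0],
    [0,0,0,0,0]
  ]
}}

```text
time: 44.38
ee_pos: [0.5011, 0.3527, 0.1723]
eef_rot: [-0.042, 0.53, 0.022, 0.847]
force: [-0.0, 0.1, 0.7]
gripper_width: 1.004
```

```bash
python3 lp.py .012; python3 m.py; python3 - <<'E'
from h import *
np.set_printoptions(precision=4,suppress=True)
print("expect stamp top px (upright at .551,.351)",proj("wrist",[.551,.351,.077]),proj("wrist",[.551,.351,.012]))
print([(np.round(d["extent"]),round(d["confidence"],2)) for d in boxes_of("wrist","size_stamp")])
E
```

```text
pad_face [327.6 157.8] 0.63 [0.5458 0.3547 0.012 ]
pad_face [178.9 128.5] 0.62 [0.5276 0.1983 0.012 ]
ink_pad [184.3 122. ] 0.8 [0.5259 0.1992 0.    ]
ink_pad [326.7 144.8] 0.68 [0.5364 0.352  0.    ]
marker [274.3 211. ] 0.72 [0.6475 0.2909 0.    ]
size_stamp [321.2 157.5] 0.93 [0.5449 0.3469 0.012 ]
ink_pad [180. 126. 119.  97.] 0.62
ink_pad [322. 176. 119. 127.] 0.57
size_stamp [323. 177. 118. 120.] 0.74
size_stamp [322. 178.  43.  62.] 0.58
side pad_face [246.9 225.9] 0.91 [0.3448 0.1573 0.012 ]
side pad_face [292.1 198.8] 0.77 [0.5427 0.2054 0.012 ]
side pad_face [273.  178.9] 0.7 [0.5529 0.3605 0.012 ]
side size_stamp [272.4 177.9] 0.5 [0.5546 0.3681 0.012 ]
top pad_face [275.3 278.8] 0.74 [0.3398 0.1405 0.012 ]
top pad_face [257.5 217.2] 0.66 [0.5243 0.192  0.012 ]
top pad_face [205.4 208. ] 0.56 [0.5579 0.3505 0.012 ]
top size_stamp [204.3 212.1] 0.68 [0.5453 0.3535 0.012 ]
t 45.02 tcp [0.5012 0.3516 0.1693] box [-0.0946  0.4149  0.1693] xaxis [ 0.434 -0.012 -0.901] y [-0.081  0.995 -0.052] F [-0.1  0.5  1.1] J [ 0.74  0.4   1.94 -0.61  0.56 -0.44] g 1.0
 shift [3.32 0.05 0.0
[... 206 characters left out ...]
19 0.05  ]
lid_lip [356. 130.] 0.62 [0.9715 0.3945 0.0817] [ 0.4703  0.0428 -0.0877] z50 [1.0136 0.4467 0.05  ]
size_stamp [276. 179.] 0.53 [0.562  0.3572 0.0095] [ 0.0608  0.0055 -0.1599] z50 [0.5321 0.2979 0.05  ]
size_stamp [356. 231.] 0.5 [ 0.9934  0.3965 -0.4601] [ 0.4922  0.0448 -0.6295] z50 [ 0.5845 -0.1009  0.05  ]
thread_spool [347. 206.] 0.79 [ 0.9269  0.3904 -0.2798] [ 0.4257  0.0388 -0.4492] z50 [0.64   0.0199 0.05  ]
45.075 [0.5012 0.3517 0.1694] 1.0013162476169266 [-0.2208 -0.1448 -1.3383] [-0.0486  0.1589  0.0883]
expect stamp top px (upright at .551,.351) [320.9161 202.1987] [323.9841 161.6251]
[(array([323., 177., 118., 120.]), 0.74), (array([322., 178.,  43.,  62.]), 0.58)]
```

```bash
python3 -c "
from h import *
print(robot.sign_off())"
```

```text
the job is handed in; nothing more can be done
None
```

The job is handed in at about 45 s of the 72 s. By my last checks, every end condition I could check was met, but `sign_off` reports no verdict.

**What I did:**
- **Stay and lid:** I gripped the stay near one end and tilted it in the jaws by pressing it on the shut lid's edge. I then raised the lid by its lip with the stay and set the foot in the channel, in the left half of the box.
- **Stamp:** It stood too far back for a straight-down tool to clear the open lid. I tipped the tool about 26° by pushing forward at the edge of the arm's reach, which the jog commands then kept. With that tilt I reached in under the lid, took the stamp by its handle and set it on the dark ink pad.

**Last checks:**
- **Stamp:** In the wrist view it measured about 1 mm across and 8 mm along from the middle of the pad face. Its handle top was where an upright stamp's would be. Contact with the pad came at the expected height.
- **Lid and stay:** Both were at the same pixels as when first propped, with the lid about 1.06 rad open by my estimate.
- **Spool:** It was detected standing at the same place in the box.
- **Marker and awl:** The marker was found within about 20 mm of where it started. I did not measure the awl again, but nothing came near it.
- **Gripper:** It was clear of everything.

**What disagreed or is uncertain:**
- **Stamp position:** The side and top networks differed by up to about 20 mm. I trusted the close wrist view.
- **Elbow joint (joint 3):** It read 0.086 while resting on its end stop, against a listed lower limit of 0.09. I took that as rounding of the limit.
- **No final look:** My 12 pictures were used up, so the final state was checked by numbers only.

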